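# Close the hinged clamp over the illuminator tube and latch its swing bolt

### The arm

A 6-joint arm with a two-finger parallel gripper is mounted at the origin on the work surface. World frame = base frame: x ahead of the robot, y to its left, z up, the work surface at z = 0. Lengths are in mm, angles in rad, forces in N, time in s.
With the tool pointing down it reaches from about 350 to 975 mm from the base axis. Payload 7.1 kg.
Tool frame: the origin (TCP) lies midway between the tips of the shut fingers; the grasp point (between the pads) lies ctrl.grip_point_offset behind it (ctrl.grip_point_offset is the distance from the TCP to the grasp point, in mm); z points along the fingers, y is the line along which they close (so a half turn about z gives the same grasp; the last joint's range is limited). The gripper opens to 88 mm and grips with 3 to 60 N. Pads are 20 mm wide; open, the fingers measure 115 mm over their backs; the gripper's body (75 mm by 178 mm) begins 61 mm behind the grasp point.
Start: joints at [-1.223, 0.423, 1.63, -0, 1.089, -0.019], TCP at [224.16, -583.401, 222.675] pointing down, gripper open.
Joint ranges: [-3, 3], [-0.9, 2.11], [0.09, 2.58], [-1.31, 4.45], [0.11, 2.69], [-2.54, 2.54]. Speed limits (rad/s): [2.39, 2.39, 3.01, 3.14, 3.14, 3.14].

### API

Orientations are given as a rotation vector (axis times angle).
In Python, from workcell import ctrl, get_image, close_job, finder gives the robot as it stands.
- The arm moves only by the tool servo_tool, never from a script. Its argument "deltas" is a list of rows, each a list of 2 entries, a list of its own where there are three numbers: the shift along the tool's x, y, z in mm, then the turn, a rotation vector about the tool's x, y, z in rad. A call has 1 to 5 rows; each row is the pose to reach, as a shift and turn from the pose commanded when the call began, along the tool's axes at that moment; what a row does not reach only later rows make up. A row lasts 1/12 s, in which the tool goes at most 41.7 mm and 7.16 degrees, less where a joint would pass 70% of its speed; a pose out of reach is approached as far as the arm can. A call with a gripper value outside its range is refused whole. "grip" is the closure, from -1 (fully open) to 1 (shut), so that 0 is half open, set as the call begins (left out, the last holds). The fingers move at their own pace and stop on an object; the grip force is fixed at half the most. Time passes only in rows, so rows that repeat a pose let the fingers close. It gives the time, the measured TCP pose, the force, the opening and the grip force at its end, in the units of the state.
- ctrl.get_obs(): the state, without advancing time (a new reading comes with each control period).
- get_image(name): name is "side" or "top"; returns a dict with "frame" (384x512x3 uint8, blue, green, red), "depth" (384x512 float32, mm along the optical axis (not along the pixel's ray), 0 where there is no reading), "K" (3x3 intrinsics, pixels), "pose" (4x4, takes a point from camera to world coordinates). Camera axes: x right, y down, z forward; pixel columns grow to the right and rows downward; lengths in mm; the calibration is good to about 2 mm. A picture is of the moment at which its call begins.
- close_job(): hands the job in; it is judged then, once.
Trained networks look in a picture, given as the dict that the camera call returned (one of the last four; its "shot" number tells which), for a name from the list of things; names that differ only in an ending like _2 or _b are one class to them, and where a whole thing is asked for, a point or a joint stands for the part that bears it (a point fixed in the world has none). Each returns a list of dicts, best first, with "score" (0 to 1); they miss things now and then, are a little off and sometimes report something else, mostly with a low value. They report only what shows in the picture. A call takes as long as a camera call. They do not tell look-alikes from the thing itself.
- finder.search_frame(query, picture): "rect" ([centre column, centre row, width, height] as shares, 0 to 1, of the picture: columns of its width, rows of its height, round what is visible of it).
- finder.silhouettes(query, picture): "mask" (384x512 bool, what is visible of it) and "rect" ([centre column, centre row, width, height] as shares, 0 to 1, of the picture: columns of its width, rows of its height, round what is visible of it).
The state is a dict: "t": time; "qpos": joint angles; "qvel": joint speeds; "joint_torque": joint torques, N m; "ee_pos": TCP position; "orientation": TCP orientation; "ft_force": force on the tool from outside, world axes, zero at the start; "moment": the same for the moment, N m; "width": finger opening in mm; "grasp_force": force on a finger pad.
Only numpy, scipy, OpenCV 4.12 (cv2) and the standard library are available. Lean on these libraries where they do the work, as an engineer would, in place of code of your own. Each camera call takes 0.05 s, during which the arm holds its last target. There are 200 camera calls.

### The job

Close the clamp on the microscope's illuminator tube: lead its hinged upper half over and lay it on the tube without letting it fall, then swing the bolt up so that its washer rides over the lip of the slotted ear, and press the bolt firmly, with about 15 N, against the end of the slot until it is fully home behind the lip. Never force the bolt with more than 20 N of push, and let go of everything at the end. Leave the tube lying where it is, and do not disturb the other things on the bench.

Things in the scene. Friction and masses are not known exactly. Their poses are not given: they have to be found in the camera images.
- mount: Fixed mount: aluminium breadboard 140 (x) x 200 (y) x 12 mm with the lower half of the clamp and, 85 mm on along +y, a plain V rest. Origin: on the bench under the clamp's middle, z up. The tube lies along y in both V's, its axis at z 75 mm. The clamp is 26 mm wide (y -13 to 13) and reaches x -47 to 38 mm below the tube; beyond it on the -x side lies only the board, to x -75 mm.
- hinge_pin (a point): Point on the cap's hinge pin, in the mount at x +32, y 0, z 75 mm; the pin runs along y.
- bolt_pin (a point): Point on the swing bolt's pin, in the mount at x -40, y 0, z 50 mm; the pin runs along y.
- cap: Hinged upper half of the clamp, aluminium, 250 g, 26 mm wide: an arch with a slotted ear at its free end. Origin on the hinge pin; its axes are the mount's when shut. Opening by a tips its z axis by a to the mount's +x. It starts open against its stop, a about 2.1 rad, and falls shut past a about 1.0. Laid down freely it rests on its cushion at a about 0.035, the ear 2.5 mm high; only the bolt keeps it at 0.
- ear_mid (a point): Middle of the ear, to hold the cap by its flat sides (26 mm across, along y): 70 mm from the hinge pin and 6.5 mm above it when shut, so mount x -38, z 81.5 mm. The shut ear spans mount x -56 to -26, z 77 to 86 mm, above an open space; its slot is 8.4 mm wide, open to -x.
- lip_top (a point): Middle of the lip across the outer end of the ear's top, both sides of the slot; shut: mount x -47, z 88.2 mm. It stands 2.2 mm over the floor of the pocket behind it (floor z 86, mount x -46 to -34 mm). Its outside is bevelled at 50 degrees down to x -56, z 79 mm: the washer rides up this bevel.
- slot_end (a point): Foot of the shoulder at the inner end of the pocket, the end of the slot: shut, mount x -34, z 86 mm; 3.5 mm high, 26 mm wide, facing -x. The washer's inner face stops against it.
- bolt: Steel swing bolt, 100 g. Origin on its pin, z along the bolt. Leaning by b tips it to the mount's -x; it starts at b 0.7 to 1.2 rad and stays where it is left (1 N at the nut moves it). Shank 6 mm thick, its end 62 mm from the pin. Home is b = 0 to -0.02, washer in the pocket; it then holds the cap down by itself, nut at z 91 to 106 mm, 3 mm above the lip.
- nut_mid (a point): Middle of the knurled round nut, on the bolt's axis 48 mm from the pin. The nut is 21 mm across and spans 41 to 56 mm from the pin. Push it along its own arc about the pin: a push that makes it rub up the finger jams.
- washer_mid (a point): Middle of the washer's underside, 36 mm up the bolt; washer 11.2 mm (x) by 24 mm (y), nose bevelled towards the clamp. With the cap laid down it meets the lip's bevel at b about 0.5; to b about 0.3 it wedges the ear down (6 to 12 N at the nut), then slides over the lip (1 to 2 N) and drops into the pocket only in the last 1.5 mm before the shoulder.
- pad: White sprung cushion, 14 mm across, under the crown of the cap, which bears on the tube and gives 1 mm for about 6.5 N. Origin: centre of its underside. The crown over it is 115 mm high when shut.
- tube: Loose black illuminator tube, 38 mm across, about 255 mm long, 0.45 to 0.7 kg, lying in the two V's along the mount's y; bright lens ring (43 mm) at its -y end, cooling fins (45 mm) at its +y end. Origin: on its lowest line at half length of the plain part, 19 mm below its axis.
- eyepiece: black microscope eyepiece standing on end, 34 mm across, 52 mm tall; a bystander. Origin: centre of its underside.
- canister: clear objective canister with a black screw lid, 37 mm across, 54 mm tall; a bystander. Origin: centre of its underside.
- driver: black-handled screwdriver lying flat, 160 mm long, 26 mm thick; a bystander. Origin: centre of its underside.
- oil: small bottle of immersion oil, 28 mm across, 60 mm tall; a bystander. Origin: centre of its underside.
- slidebox: closed grey slide box, 100 x 84 x 34 mm; a bystander. Origin: centre of its underside.
- mouse: black computer mouse, 110 x 60 x 30 mm; a bystander. Origin: centre of its underside.
- dish: shallow glass dish, 90 mm across, 16 mm tall; a bystander. Origin: centre of its underside.
Not all that is in view belongs to the job. Leave any red look-alike of the mount alone.

How it is judged:
By the outcome, as a careful person would: the job done as asked, in the order asked, and still so for the second after the job is handed in, with the robot touching nothing.
It also fails if it takes over 61 s, if anything falls off the work surface, if the arm or the gripper's body presses on something with over 40 N, if the wrist force passes 120 N, or if a joint passes its speed limit or range.

## Working session

There is one attempt and no reset: what is moved stays moved. The work goes in short steps, Python scripts to look and compute and a tool call to move; the robot and the scene stay as the last step left them, time stands still between calls to the robot, and variables do not carry over. Pictures are saved under pics/ and viewed, at most 10 in all, crops included, and the job is handed in when it is done.

Besides the shell and the picture viewer there is one more tool, called after "Request:" by a JSON object that holds its "op" and its "data". servo_tool: Moves the arm, as the interface text tells. Its arguments: {"type":"object","properties":{"deltas":{"type":"array","items":{"type":"array"}},"grip":{"type":"number"}},"required":["deltas"]}

```bash
ls; mkdir -p pics
python3 - <<'E'
from workcell import ctrl,get_image,finder
import cv2,numpy as np,pickle
o=ctrl.get_obs();print({k:np.round(v,3) for k,v in o.items()},ctrl.grip_point_offset)
ims={n:get_image(n) for n in("side","top")}
pickle.dump(ims,open('ims.pkl','wb'))
for n,p in ims.items():
    cv2.imwrite(f'pics/{n}0.png',p['frame']);print(n,p['K'].round(1).tolist(),p['pose'].round(3).tolist())
    for q in("mount","cap","bolt","tube","ear_mid","nut_mid","pad"):
        for r in finder.search_frame(q,p)[:3]: print(q,round(r['score'],2),(np.array(r['rect'])*[512,384,512,384]).round(1))
E
```

```text
pics
{'t': np.float64(0.0), 'qpos': array([-1.223,  0.424,  1.631,  0.   ,  1.089, -0.019]), 'qvel': array([-0.001, -0.001, -0.001,  0.001,  0.001, -0.001]), 'joint_torque': array([-0.0000e+00, -5.4463e+01, -2.7367e+01,  6.4000e-02,  2.3000e-02,
       -0.0000e+00]), 'ee_pos': array([ 223.973, -582.884,  221.899]), 'orientation': array([-3.087, -0.573,  0.   ]), 'ft_force': array([-0.967, -0.175,  0.292]), 'moment': array([-0.003, -0.018,  0.   ]), 'grasp_force': np.float64(0.0), 'width': np.float64(87.952)} 18.700000000000003
side [[493.5, 0.0, 254.6], [0.0, 493.5, 195.0], [0.0, 0.0, 1.0]] [[-0.81, -0.409, 0.42, -319.908], [-0.586, 0.56, -0.585, 1042.979], [0.004, -0.721, -0.693, 1345.804], [0.0, 0.0, 0.0, 1.0]]
mount 0.79 [219.7 214.5  56.4  67.2]
mount 0.69 [361.  173.1  20.5  20.7]
cap 0.67 [208.1 195.8  17.9  21.8]
cap 0.38 [356.9 169.   12.7  13.5]
bolt 0.68 [220.9 215.5  55.2  58.9]
bolt 0.49 [240.7 207.1   7.8   5.3]
tube 0.74 [215.8 215.7  39.3  52.6]
tube 0.48 [239.3 208.1   5.5   3.3]
ear_mid 0.65 [208.3 194.8  18.8  22.7]
nut_mid 0.69 [208.4 194.2  18.4  21.6]
nut_mid 0.43 [237.5 206.9   8.8   3.5]
top [[462.3, 0.0, 250.9], [0.0, 462.3, 187.5], [0.0, 0.0, 1.0]] [[-0.003, -0.993, 0.121, 293.713], [-1.0, 0.006, 0.024, -17.936], [-0.025, -0.121, -0.992, 1383.856], [0.0, 0.0, 0.0, 1.0]]
mount 0.9 [375.2 264.2  82.8  52.2]
mount 0.59 [225.8 167.3  78.8  67.6]
cap 0.64 [390.5 271.2  17.4  26. ]
cap 0.5 [225.4 145.   18.3  26.9]
bolt 0.6 [398.2 283.9  10.2   6.8]
bolt 0.46 [239.2 189.2   6.8  10.6]
tube 0.64 [215.5 168.2  86.2  34.7]
tube 0.61 [225.6 142.6  14.8  27. ]
tube 0.4 [239.  187.7   8.3   8.3]
ear_mid 0.72 [390.1 271.1  22.2  29.7]
ear_mid 0.63 [224.5 147.1  12.9  24.2]
nut_mid 0.6 [235.3 183.5  10.5  17.2]
```

Run:
```python
import pickle,cv2,numpy as np
ims=pickle.load(open('ims.pkl','rb'))
cv2.imwrite('pics/t1.png',np.vstack([cv2.resize(ims['top']['frame'][90:310,150:440],(790,599))]))
cv2.imwrite('pics/s1.png',cv2.resize(ims['side']['frame'][130:270,160:310],(640,597),interpolation=cv2.INTER_CUBIC))
```

```text
(no output)
```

View pics/t1.png

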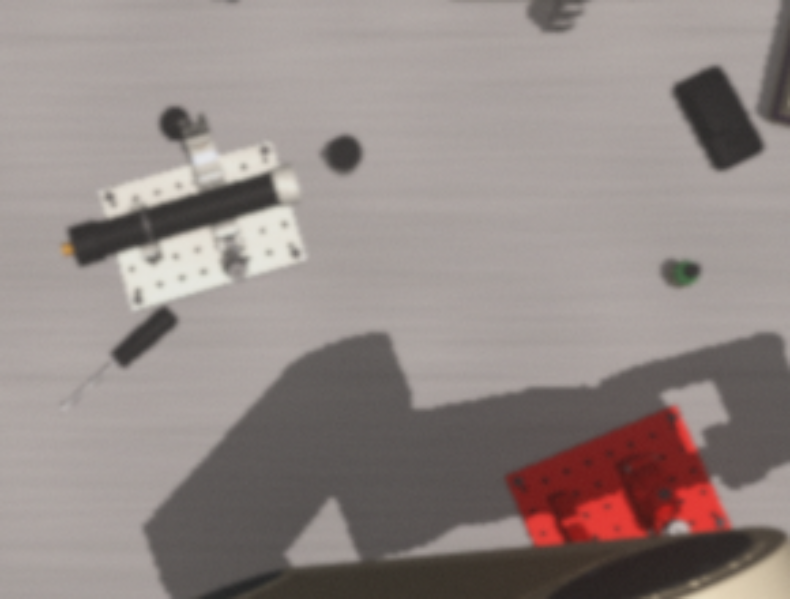

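View pics/s1.png

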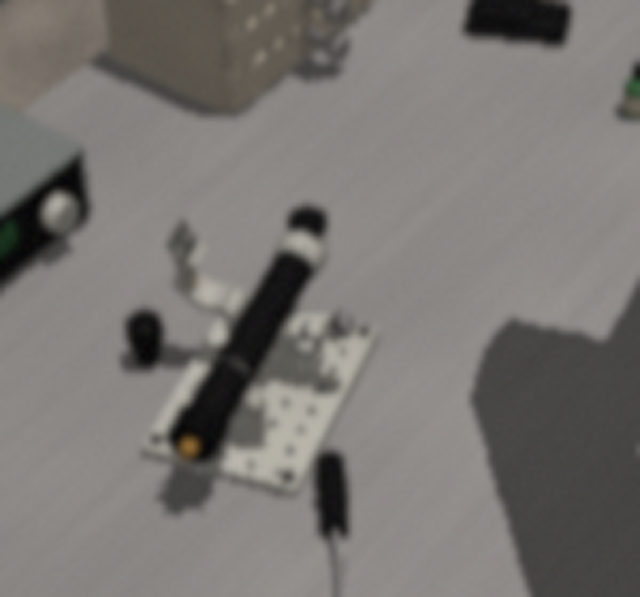

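The white mount (top crop centre about (200,225)) has the tube running along it. The lens ring is at the right end (285,185) and the fins at the left. The open cap stands at the top (205,155) next to the eyepiece (175,122), and the bolt and nut are at (235,262). The red mount is the look-alike.

```bash
cat > h.py <<'E'
import numpy as np,cv2
def cloud(p):
    K,T=p['K'],p['pose'];v,u=np.mgrid[:384,:512];d=p['depth']
    P=np.stack([(u-K[0,2])*d/K[0,0],(v-K[1,2])*d/K[1,1],d],-1)
    W=P@T[:3,:3].T+T[:3,3];W[d==0]=np.nan;return W
E
python3 - <<'E'
import pickle;from h import *
ims=pickle.load(open('ims.pkl','rb'))
for n in('top','side'):
    p=ims[n];W=cloud(p);f=p['frame'].astype(int)
    if n=='top':R=np.s_[120:210,170:265]
    else: R=np.s_[180:250,190:255]
    w=W[R];c=f[R];
    print(n,'bench z',np.nanmedian(w[...,2]))
    g=c.min(-1);ok=(abs(w[...,2]-12)<6)&(g>(165 if n=='top' else 110))
    pts=w[ok][:,:2].astype(np.float32)
    if n=='top':
        r=cv2.minAreaRect(pts);print(ok.sum(),r,cv2.boxPoints(r).round(0).tolist())
    t=(w[...,2]>75)&(w[...,2]<102)&(g<70)
    q=w[t];print('tube',len(q),q.mean(0),'z90',np.percentile(q[:,2],[50,90,99]))
    cc=q[:,:2]-q[:,:2].mean(0);U,S,V=np.linalg.svd(cc,full_matrices=0);a=V[0]*np.sign(V[0][1]);print('axis',a,'yaw',np.arctan2(-a[0],a[1]),'ext',(cc@a).min(),(cc@a).max(),'wid',np.percentile(cc@[a[1],-a[0]],[1,99]))
    y=np.arctan2(-a[0],a[1])
    hi=(w[...,2]>22)&~t&(g>0)
    ex=np.array([np.cos(y),np.sin(y)]);ey=np.array([-np.sin(y),np.cos(y)]);m=q[:,:2].mean(0)
    pp=w[hi]
    o=np.c_[(pp[:,:2]-m)@ex,(pp[:,:2]-m)@ey,pp[:,2],g[hi]].round(0).astype(int)
    o=o[(abs(o[:,0])<110)&(abs(o[:,1])<90)&(abs(o[:,0])>22)]
    print(o[np.argsort(o[:,0])][::max(1,len(o)//70)].tolist())
E
```

```text
top bench z 2.1687951171779787
1597 ((507.1679382324219, 98.71726989746094), (140.7432861328125, 200.0669403076172), 16.366985321044922) [[411.0, 175.0], [468.0, -17.0], [603.0, 23.0], [546.0, 215.0]]
tube 813 [502.32797739 122.62311369  89.7432444 ] z90 [90.15674512 94.61985314 98.30894347]
axis [-0.27778893  0.96064213] yaw 0.2814916827933903 ext -108.96654367699189 107.48730072518083 wid [-15.49121257  16.75703838]
[[-98, 43, 22, 56], [-94, 60, 26, 53], [-92, 44, 24, 59], [-89, 43, 28, 54], [-84, 39, 26, 56], [-79, -55, 89, 159], [-76, -51, 93, 134], [-73, -52, 98, 132], [-71, -58, 89, 148], [-69, -47, 95, 135], [-67, -48, 100, 123], [-64, -49, 101, 101], [-61, -55, 88, 96], [-59, -40, 84, 114], [-48, -51, 68, 109], [-44, -57, 45, 143], [-42, -43, 61, 161], [-40, -50, 55, 138], [-39, -53, 60, 152], [-37, -50, 54, 151], [-35, -45, 53, 168], [-33, -48, 51, 136], [-31, -41, 69, 165], [-30, -49, 48, 124], [-28, -54, 69, 200], [-27, 28, 60, 134], [-27, -60, 69, 202], [-26, 42, 60, 195], [-25, -43, 72, 207], [-24, 41, 64, 193], [-23, 32, 65, 181], [25, -42, 67, 109], [26, 36, 69, 147], 
[... 1836 characters left out ...]
[37, -72, 80, 156], [38, -65, 81, 155], [43, -66, 78, 146], [45, -52, 75, 110], [49, -54, 82, 134], [53, -55, 80, 139], [56, -62, 83, 166], [59, -51, 81, 129], [62, -57, 80, 148], [64, -62, 85, 162], [66, -48, 87, 122], [68, -58, 123, 133], [68, -52, 77, 117], [70, -76, 86, 144], [70, -72, 119, 143], [72, -70, 130, 97], [73, -66, 98, 94], [74, -51, 106, 79], [75, -68, 136, 81], [76, -59, 129, 80], [77, -48, 93, 104], [78, -75, 139, 103], [79, -60, 137, 78], [80, -72, 146, 90], [81, -65, 141, 74], [82, -54, 121, 95], [85, -56, 144, 85], [88, -70, 135, 74], [98, -37, 29, 41], [100, -46, 46, 53], [102, -43, 53, 29], [104, -34, 24, 11], [107, -32, 41, 11], [108, -45, 44, 17], [109, -27, 34, 10]]
```

```bash
cat >> h.py <<'E'
from scipy.spatial.transform import Rotation as Ro
import json,os
O=np.array([518.,76.,0.]);YAW=.2835;RM=Ro.from_euler('z',YAW)
def pose(p,t):           # TCP in mount frame (mm), tilt t (top of tool to mount +x)
    return RM.apply(p)+O, RM*Ro.from_euler('y',t)*Ro.from_euler('x',np.pi)
def grasp(a,t,off=18.7): # TCP for ear_mid at grasp point, cap opening a
    e=np.array([32,0,75])+Ro.from_euler('y',a).apply([-70,0,6.5])
    return e+Ro.from_euler('y',t).apply([0,0,-off])
def deltas(cur,targets,dec=1):
    """cur=(p,R); targets list of (p,R); prints calls of 5 rows; returns last commanded"""
    i=0
    while i<len(targets):
        p0,R0=cur;rows=[]
        for p,R in targets[i:i+5]:
            rows.append([(np.round(R0.inv().apply(p-p0),dec)+0.).tolist(),(np.round((R0.inv()*R).as_rotvec(),3)+0.).tolist()])
        print(json.dumps(rows));d=rows[-1]
        cur=(p0+R0.apply(d[0]),R0*Ro.from_rotvec(d[1]));i+=5
    save(cur);return cur
def save(c): json.dump([c[0].tolist(),c[1].as_rotvec().tolist()],open('cmd.json','w'))
def load():
    p,r=json.load(open('cmd.json'));return np.array(p),Ro.from_rotvec(r)
def line(cur,tgt,n):
    from scipy.spatial.transform import Slerp
    s=Slerp([0,1],Ro.concatenate([cur[1],tgt[1]]))
    return [(cur[0]+(tgt[0]-cur[0])*k/n,s(k/n)) for k in range(1,n+1)]
E
python3 - <<'E'
from h import *
from workcell import ctrl
cur=(np.array([224.16,-583.401,222.675]),Ro.from_rotvec(ctrl.get_obs()['orientation']))
g=grasp(2.1,.4);up=g+Ro.from_euler('y',.4).apply([0,0,80])
print(g,pose(g,.4)[0],pose(up,.4)[0])
deltas(cur,line(cur,pose(up,.4),25))
E
```

```text
[ 65.6679652   0.        114.9193154] [581.04665166  94.36848845 114.9193154 ] [610.95654457 103.08266292 188.60419492]
[[[24.3, -20.1, 1.4], [0.001, -0.016, 0.003]], [[48.6, -40.2, 2.7], [0.001, -0.032, 0.007]], [[72.9, -60.3, 4.1], [0.002, -0.048, 0.01]], [[97.2, -80.3, 5.5], [0.003, -0.064, 0.013]], [[121.5, -100.4, 6.8], [0.003, -0.08, 0.016]]]
[[[24.0, -20.5, -0.5], [0.001, -0.016, 0.004]], [[48.0, -41.0, -1.0], [0.002, -0.032, 0.007]], [[72.0, -61.4, -1.5], [0.002, -0.048, 0.01]], [[96.0, -81.9, -2.0], [0.003, -0.064, 0.014]], [[120.0, -102.4, -2.5], [0.004, -0.08, 0.017]]]
[[[23.5, -20.8, -2.3], [0.0, -0.016, 0.003]], [[47.0, -41.7, -4.7], [0.001, -0.032, 0.006]], [[70.6, -62.6, -7.0], [0.002, -0.048, 0.01]], [[94.1, -83.5, -9.3], [0.002, -0.064, 0.013]], [[117.6, -104.4, -11.6], [0.003, -0.08, 0.016]]]
[[[23.0, -21.2, -4.2], [0.001, -0.016, 0.004]], [[45.9, -42.5, -8.3], [0.001, -0.032, 0.007]], [[68.8, -63.7, -12.4], [0.002, -0.048, 0.01]], [[91.8, -85.0, -16.5], [0.003, -0.064, 0.013]], [[114.7, -106.3, -20.7], [0.003, -0.08, 0.017]]]
[[[22.2, -21.6, -5.8], [0.001, -0.016, 0.003]], [[44.4, -43.3, -11.7], [0.002, -0.032, 0.006]], [[66.6, -64.9, -17.6], [0.002, -0.048, 0.01]], [[88.7, -86.6, -23.4], [0.003, -0.064, 0.013]], [[110.9, -108.3, -29.3], [0.004, -0.08, 0.016]]]
```

Request:
{"op": "servo_tool", "data": {"deltas": [[[24.3,-20.1,1.4],[0.001,-0.016,0.003]],[[48.6,-40.2,2.7],[0.001,-0.032,0.007]],[[72.9,-60.3,4.1],[0.002,-0.048,0.01]],[[97.2,-80.3,5.5],[0.003,-0.064,0.013]],[[121.5,-100.4,6.8],[0.003,-0.08,0.016]]], "grip": -1}}

```text
t: 1.22
ee_pos: [302.0, -444.9, 215.9]
orientation: [3.079, 0.545, -0.125]
ft_force: [0.1, -0.3, -0.2]
width: 87.9
grasp_force: 0.0
```

Request:
{"op": "servo_tool", "data": {"deltas": [[[24.0,-20.5,-0.5],[0.001,-0.016,0.004]],[[48.0,-41.0,-1.0],[0.002,-0.032,0.007]],[[72.0,-61.4,-1.5],[0.002,-0.048,0.01]],[[96.0,-81.9,-2.0],[0.003,-0.064,0.014]],[[120.0,-102.4,-2.5],[0.004,-0.08,0.017]]]}}

```text
t: 1.63
ee_pos: [379.5, -307.4, 209.2]
orientation: [3.066, 0.516, -0.247]
ft_force: [0.9, -0.6, 0.7]
width: 87.5
grasp_force: 0.0
```

Request:
{"op": "servo_tool", "data": {"deltas": [[[23.5,-20.8,-2.3],[0.0,-0.016,0.003]],[[47.0,-41.7,-4.7],[0.001,-0.032,0.006]],[[70.6,-62.6,-7.0],[0.002,-0.048,0.01]],[[94.1,-83.5,-9.3],[0.002,-0.064,0.013]],[[117.6,-104.4,-11.6],[0.003,-0.08,0.016]]]}}

```text
t: 2.05
ee_pos: [456.9, -170.0, 202.3]
orientation: [3.046, 0.488, -0.369]
ft_force: [0.8, -0.2, -0.2]
width: 88.0
grasp_force: 0.0
```

Request:
{"op": "servo_tool", "data": {"deltas": [[[23.0,-21.2,-4.2],[0.001,-0.016,0.004]],[[45.9,-42.5,-8.3],[0.001,-0.032,0.007]],[[68.8,-63.7,-12.4],[0.002,-0.048,0.01]],[[91.8,-85.0,-16.5],[0.003,-0.064,0.013]],[[114.7,-106.3,-20.7],[0.003,-0.08,0.017]]]}}

```text
t: 2.47
ee_pos: [534.3, -32.6, 195.4]
orientation: [3.023, 0.457, -0.489]
ft_force: [1.7, -0.5, -0.6]
width: 87.9
grasp_force: 0.0
```

Request:
{"op": "servo_tool", "data": {"deltas": [[[22.2,-21.6,-5.8],[0.001,-0.016,0.003]],[[44.4,-43.3,-11.7],[0.002,-0.032,0.006]],[[66.6,-64.9,-17.6],[0.002,-0.048,0.01]],[[88.7,-86.6,-23.4],[0.003,-0.064,0.013]],[[110.9,-108.3,-29.3],[0.004,-0.08,0.016]]]}}

```text
t: 2.88
ee_pos: [611.6, 104.7, 188.5]
orientation: [2.995, 0.428, -0.608]
ft_force: [-0.3, -0.4, 0.6]
width: 87.9
grasp_force: 0.0
```

Run:
```python
from h import *
from workcell import ctrl,get_image
print(load()[0],ctrl.get_obs()['ee_pos'])
a=get_image('side')['frame'][150:240,180:285];b=get_image('top')['frame'][120:210,180:285]
cv2.imwrite('pics/2.png',np.vstack([cv2.resize(x,(700,300),interpolation=cv2.INTER_CUBIC) for x in(a,b)][:0]+[cv2.hconcat([cv2.resize(x,(400,343),interpolation=cv2.INTER_CUBIC) for x in(a,b)])]))
```

```text
[610.94914156 103.11764876 188.6133622 ] [611.55060506 104.67357639 188.48395001]
```

View pics/2.png

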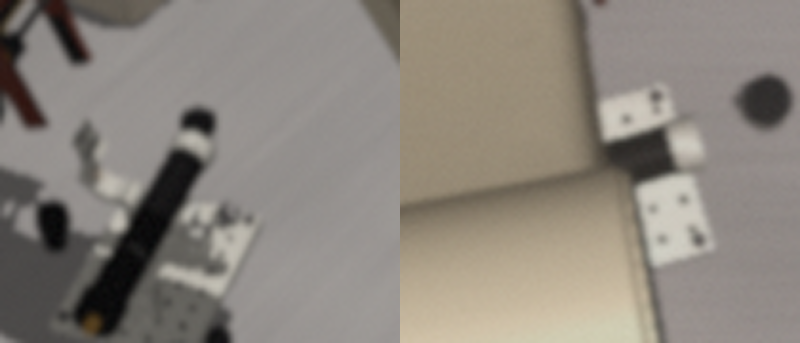

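Side crop: the cap's ear is at about (85,140) and the gripper's fingertips are at the upper left (70,40) and (35,120). The top view is blocked by the arm. I'll check this by projection.

Run:
```python
from h import *
from workcell import ctrl,get_image,finder
p=get_image('side')
def pr(w):
    T=np.linalg.inv(p['pose']);c=T[:3,:3]@w+T[:3,3];u=p['K']@c/c[2];return u[:2].round(1),((u[:2]-[180,150])*[400/105,343/90]).round(0)
g=ctrl.get_obs();R=Ro.from_rotvec(g['orientation'])
for s in(-44,44): print('tip',pr(g['ee_pos']+R.apply([0,s,0])))
e=grasp(2.1,.4,0);print('ear',e,pr(RM.apply(e)+O))
for y in(-13,13): print(pr(RM.apply(e+[0,y,0])+O))
for b in(.7,.9,1.1): print('nut',b,pr(RM.apply([-40-48*np.sin(b),0,50+48*np.cos(b)])+O))
W=cloud(p);M=RM.inv().apply((W-O).reshape(-1,3)).reshape(W.shape)
# cap region: z>90, x 40..100
k=(M[...,2]>100)&(M[...,2]<160)&(M[...,0]>50)&(M[...,0]<100)&(abs(M[...,1])<30)
m=M[k];print(len(m),np.percentile(m,[2,50,98],0).round(1))
k=(M[...,2]>60)&(M[...,0]<-48)&(M[...,0]>-110)&(abs(M[...,1])<30)
m=M[k];print(len(m),np.percentile(m,[2,50,98],0).round(1))
```

```text
tip (array([190.1, 182.7]), array([ 39., 125.]))
tip (array([200.5, 167.2]), array([78., 65.]))
ear [ 72.95008821   0.         132.14315599] (array([203.1, 187.6]), array([ 88., 143.]))
(array([204.6, 185.3]), array([ 94., 135.]))
(array([201.7, 190. ]), array([ 83., 152.]))
nut 0.7 (array([240.7, 206.2]), array([231., 214.]))
nut 0.9 (array([242.5, 208. ]), array([238., 221.]))
nut 1.1 (array([243.8, 209.9]), array([243., 228.]))
74 [[ 62.2 -12.9 104.1]
 [ 72.6   5.8 130. ]
 [ 83.8  16.5 148.7]]
45 [[-80.5  -5.3  69.2]
 [-67.9   5.   90.4]
 [-48.6  16.  709.7]]
```

Run:
```python
from h import *
cur=load();g=grasp(2.1,.4)
deltas(cur,line(cur,pose(g,.4),10))
```

```text
[[[0.0, 0.0, 8.0], [0.0, 0.0, 0.0]], [[0.0, 0.0, 16.0], [0.0, 0.0, 0.0]], [[0.0, 0.0, 24.0], [0.0, 0.0, 0.0]], [[0.0, 0.0, 32.0], [0.0, 0.0, 0.0]], [[0.0, 0.0, 40.0], [0.0, 0.0, 0.0]]]
[[[0.0, 0.0, 8.0], [0.0, 0.0, 0.0]], [[0.0, 0.0, 16.0], [0.0, 0.0, 0.0]], [[0.0, 0.1, 24.0], [0.0, 0.0, 0.0]], [[0.0, 0.1, 32.0], [0.0, 0.0, 0.0]], [[0.0, 0.1, 40.0], [0.0, 0.0, 0.0]]]
```

Request:
{"op": "servo_tool", "data": {"deltas": [[[0.0,0.0,8.0],[0.0,0.0,0.0]],[[0.0,0.0,16.0],[0.0,0.0,0.0]],[[0.0,0.0,24.0],[0.0,0.0,0.0]],[[0.0,0.0,32.0],[0.0,0.0,0.0]],[[0.0,0.0,40.0],[0.0,0.0,0.0]]], "grip": 0.0}}

```text
t: 3.45
ee_pos: [595.1, 97.8, 151.0]
orientation: [2.995, 0.426, -0.609]
ft_force: [-0.1, -0.8, 0.7]
width: 57.9
grasp_force: 0.0
```

Request:
{"op": "servo_tool", "data": {"deltas": [[[0.0,0.0,8.0],[0.0,0.0,0.0]],[[0.0,0.0,16.0],[0.0,0.0,0.0]],[[0.0,0.0,24.0],[0.0,0.0,0.0]],[[0.0,0.0,32.0],[0.0,0.0,0.0]],[[0.0,0.0,40.0],[0.0,0.0,0.0]]]}}

```text
t: 3.87
ee_pos: [580.7, 94.4, 114.1]
orientation: [2.995, 0.428, -0.608]
ft_force: [-0.1, -0.1, 0.1]
width: 43.8
grasp_force: 0.0
```

Request:
{"op": "servo_tool", "data": {"deltas": [[[0,0,0],[0,0,0]],[[0,0,0],[0,0,0]]], "grip": 0.34}}

```text
t: 4.03
ee_pos: [580.6, 94.4, 114.4]
orientation: [2.995, 0.428, -0.609]
ft_force: [0.3, 0.5, 0.2]
width: 34.2
grasp_force: 0.0
```

Request:
{"op": "servo_tool", "data": {"deltas": [[[0,0,0],[0,0,0]],[[0,0,0],[0,0,0]],[[0,0,0],[0,0,0]]], "grip": 0.44}}

```text
t: 4.28
ee_pos: [581.6, 93.3, 115.0]
orientation: [2.993, 0.427, -0.606]
ft_force: [1.5, -5.3, -2.4]
width: 25.7
grasp_force: 30.0
```

```bash
sed -i 's/O=np.array(\[518.,76.,0.\])/O=np.array([518.3,75.,0.])/' h.py
python3 - <<'E'
from h import *
cur=load();n=40
deltas(cur,[pose(grasp(2.1-2.0*k/n,.4-.8*k/n),.4-.8*k/n) for k in range(1,n+1)])
E
```

```text
[[[-3.0, 1.0, -0.7], [0.0, 0.02, 0.0]], [[-6.2, 1.0, -1.2], [0.0, 0.04, 0.0]], [[-9.3, 1.0, -1.6], [0.0, 0.06, 0.0]], [[-12.4, 1.0, -1.8], [0.0, 0.08, 0.0]], [[-15.6, 1.0, -1.8], [0.0, 0.1, 0.0]]]
[[[-3.1, 0.0, -0.1], [0.0, 0.02, 0.0]], [[-6.2, 0.0, -0.1], [0.0, 0.04, 0.0]], [[-9.4, 0.0, 0.0], [0.0, 0.06, 0.0]], [[-12.5, 0.0, 0.4], [0.0, 0.08, 0.0]], [[-15.6, 0.0, 0.9], [0.0, 0.1, 0.0]]]
[[[-3.1, 0.0, 0.3], [0.0, 0.02, 0.0]], [[-6.2, 0.0, 0.9], [0.0, 0.04, 0.0]], [[-9.3, 0.0, 1.5], [0.0, 0.06, 0.0]], [[-12.3, 0.0, 2.4], [0.0, 0.08, 0.0]], [[-15.3, 0.0, 3.4], [0.0, 0.1, 0.0]]]
[[[-3.0, 0.0, 0.9], [0.0, 0.02, 0.0]], [[-6.0, 0.0, 1.9], [0.0, 0.04, 0.0]], [[-8.9, 0.0, 3.1], [0.0, 0.06, 0.0]], [[-11.8, 0.0, 4.5], [0.0, 0.08, 0.0]], [[-14.6, 0.0, 6.0], [0.0, 0.1, 0.0]]]
[[[-2.8, 0.0, 1.4], [0.0, 0.02, 0.0]], [[-5.6, 0.0, 2.9], [0.0, 0.04, 0.0]], [[-8.3, 0.0, 4.6], [0.0, 0.06, 0.0]], [[-10.9, 0.0, 6.4], [0.0, 0.08, 0.0]], [[-13.5, 0.0, 8.4], [0.0, 0.1, 0.0]]]
[[[-2.6, 0.0, 1.8], [0.0, 0.02, 0.0]], [[-5.1, 0.0, 3.8], [0.0, 0.04, 0.0]], [[-7.5, 0.0, 5.9], [0.0, 0.06, 0.0]], [[-9.8, 0.0, 8.1], [0.0, 0.08, 0.0]], [[-12.0, 0.0, 10.5], [0.0, 0.1, 0.0]]]
[[[-2.3, 0.0, 2.3], [0.0, 0.02, 0.0]], [[-4.5, 0.0, 4.7], [0.0, 0.04, 0.0]], [[-6.6, 0.0, 7.2], [0.0, 0.06, 0.0]], [[-8.5, 0.0, 9.8], [0.0, 0.08, 0.0]], [[-10.3, 0.0, 12.5], [0.0, 0.1, 0.0]]]
[[[-2.0, 0.0, 2.7], [0.0, 0.02, 0.0]], [[-3.8, 0.0, 5.4], [0.0, 0.04, 0.0]], [[-5.4, 0.0, 8.3], [0.0, 0.06, 0.0]], [[-6.9, 0.0, 11.2], [0.0, 0.08, 0.0]], [[-8.3, 0.0, 14.2], [0.0, 0.1, 0.0]]]
```

Request:
{"op": "servo_tool", "data": {"deltas": [[[-3.0,1.0,-0.7],[0.0,0.02,0.0]],[[-6.2,1.0,-1.2],[0.0,0.04,0.0]],[[-9.3,1.0,-1.6],[0.0,0.06,0.0]],[[-12.4,1.0,-1.8],[0.0,0.08,0.0]],[[-15.6,1.0,-1.8],[0.0,0.1,0.0]]]}}

```text
t: 4.7
ee_pos: [568.3, 89.4, 123.0]
orientation: [3.035, 0.433, -0.454]
ft_force: [3.9, -2.0, -6.1]
width: 25.8
grasp_force: 30.0
```

Request:
{"op": "servo_tool", "data": {"deltas": [[[-3.1,0.0,-0.1],[0.0,0.02,0.0]],[[-6.2,0.0,-0.1],[0.0,0.04,0.0]],[[-9.4,0.0,0.0],[0.0,0.06,0.0]],[[-12.5,0.0,0.4],[0.0,0.08,0.0]],[[-15.6,0.0,0.9],[0.0,0.1,0.0]]]}}

```text
t: 5.12
ee_pos: [553.9, 85.2, 127.0]
orientation: [3.068, 0.438, -0.302]
ft_force: [4.7, -1.0, -7.3]
width: 25.6
grasp_force: 30.0
```

Request:
{"op": "servo_tool", "data": {"deltas": [[[-3.1,0.0,0.3],[0.0,0.02,0.0]],[[-6.2,0.0,0.9],[0.0,0.04,0.0]],[[-9.3,0.0,1.5],[0.0,0.06,0.0]],[[-12.3,0.0,2.4],[0.0,0.08,0.0]],[[-15.3,0.0,3.4],[0.0,0.1,0.0]]]}}

```text
t: 5.53
ee_pos: [539.3, 80.9, 126.9]
orientation: [3.093, 0.441, -0.148]
ft_force: [5.8, -1.9, -7.0]
width: 25.9
grasp_force: 30.0
```

Request:
{"op": "servo_tool", "data": {"deltas": [[[-3.0,0.0,0.9],[0.0,0.02,0.0]],[[-6.0,0.0,1.9],[0.0,0.04,0.0]],[[-8.9,0.0,3.1],[0.0,0.06,0.0]],[[-11.8,0.0,4.5],[0.0,0.08,0.0]],[[-14.6,0.0,6.0],[0.0,0.1,0.0]]]}}

```text
t: 5.95
ee_pos: [525.3, 76.9, 122.9]
orientation: [-3.11, -0.444, -0.009]
ft_force: [6.5, -0.9, -3.6]
width: 25.8
grasp_force: 30.0
```

Request:
{"op": "servo_tool", "data": {"deltas": [[[-2.8,0.0,1.4],[0.0,0.02,0.0]],[[-5.6,0.0,2.9],[0.0,0.04,0.0]],[[-8.3,0.0,4.6],[0.0,0.06,0.0]],[[-10.9,0.0,6.4],[0.0,0.08,0.0]],[[-13.5,0.0,8.4],[0.0,0.1,0.0]]]}}

```text
t: 6.37
ee_pos: [512.4, 73.2, 114.9]
orientation: [-3.091, -0.441, -0.164]
ft_force: [5.6, -0.5, -1.2]
width: 25.7
grasp_force: 30.0
```

Request:
{"op": "servo_tool", "data": {"deltas": [[[-2.6,0.0,1.8],[0.0,0.02,0.0]],[[-5.1,0.0,3.8],[0.0,0.04,0.0]],[[-7.5,0.0,5.9],[0.0,0.06,0.0]],[[-9.8,0.0,8.1],[0.0,0.08,0.0]],[[-12.0,0.0,10.5],[0.0,0.1,0.0]]]}}

```text
t: 6.78
ee_pos: [501.7, 70.1, 103.3]
orientation: [-3.066, -0.437, -0.316]
ft_force: [2.8, 0.4, -0.5]
width: 25.9
grasp_force: 30.0
```

Request:
{"op": "servo_tool", "data": {"deltas": [[[-2.3,0.0,2.3],[0.0,0.02,0.0]],[[-4.5,0.0,4.7],[0.0,0.04,0.0]],[[-6.6,0.0,7.2],[0.0,0.06,0.0]],[[-8.5,0.0,9.8],[0.0,0.08,0.0]],[[-10.3,0.0,12.5],[0.0,0.1,0.0]]]}}

```text
t: 7.2
ee_pos: [494.3, 67.9, 88.9]
orientation: [-3.033, -0.432, -0.466]
ft_force: [3.3, 2.9, 1.4]
width: 25.7
grasp_force: 30.0
```

Request:
{"op": "servo_tool", "data": {"deltas": [[[-2.0,0.0,2.7],[0.0,0.02,0.0]],[[-3.8,0.0,5.4],[0.0,0.04,0.0]],[[-5.4,0.0,8.3],[0.0,0.06,0.0]],[[-6.9,0.0,11.2],[0.0,0.08,0.0]],[[-8.3,0.0,14.2],[0.0,0.1,0.0]]]}}

```text
t: 7.62
ee_pos: [490.7, 66.9, 73.8]
orientation: [-2.996, -0.427, -0.604]
ft_force: [2.4, -1.5, 2.6]
width: 25.6
grasp_force: 30.0
```

Run:
```python
from h import *
from workcell import ctrl
cur=load();o=ctrl.get_obs();print(cur[0],o['ee_pos'],o['ft_force'])
R=Ro.from_rotvec(o['orientation']);e=RM.inv().apply(o['ee_pos']-R.apply([0,0,18.7])-O)-[32,0,75]
print('a',np.arctan2(e[2],-e[0])-np.arctan2(6.5,70),np.hypot(e[0],e[2]),np.hypot(70,6.5),e)
n=6
deltas(cur,[pose(grasp(.1-.06*k/n,-.4),-.4) for k in range(1,n+1)],2)
```

```text
[489.75117394  66.70343037  71.26959693] [490.66360716  66.92073816  73.78228613] [ 2.39565321 -1.47525474  2.56675732]
a 0.1387062329758343 69.89632032101535 70.30113797087498 [-6.80349597e+01 -2.09414995e-02  1.60231035e+01]
[[[-0.39, 0.02, 0.62], [0.0, 0.0, 0.0]], [[-0.78, 0.02, 1.21], [0.0, 0.0, 0.0]], [[-1.16, 0.02, 1.81], [0.0, 0.0, 0.0]], [[-1.53, 0.02, 2.4], [0.0, 0.0, 0.0]], [[-1.89, 0.02, 3.0], [0.0, 0.0, 0.0]]]
[[[-0.36, 0.0, 0.61], [0.0, 0.0, 0.0]]]
```

Request:
{"op": "servo_tool", "data": {"deltas": [[[-0.4,0.0,0.6],[0,0,0]],[[-0.8,0.0,1.2],[0,0,0]],[[-1.2,0.0,1.8],[0,0,0]],[[-1.5,0.0,2.4],[0,0,0]],[[-1.9,0.0,3.0],[0,0,0]]]}}

```text
t: 8.03
ee_pos: [490.2, 66.8, 70.2]
orientation: [-2.996, -0.427, -0.601]
ft_force: [-0.2, -6.7, 11.0]
width: 25.5
grasp_force: 30.0
```

Request:
{"op": "servo_tool", "data": {"deltas": [[[-0.4,0.0,0.6],[0,0,0]],[[-0.4,0.0,0.6],[0,0,0]],[[-0.4,0.0,0.6],[0,0,0]]]}}

```text
t: 8.28
ee_pos: [490.1, 66.8, 69.6]
orientation: [-2.996, -0.427, -0.601]
ft_force: [-0.6, -6.1, 8.5]
width: 25.5
grasp_force: 30.0
```

```bash
cat > st.py <<'E'
from h import *
from workcell import ctrl
cur=load();o=ctrl.get_obs();print(cur[0].round(2),o['ee_pos'].round(2),o['ft_force'].round(2),'mount F',RM.inv().apply(o['ft_force']).round(2),o['t'],'q',o['qpos'].round(2))
R=Ro.from_rotvec(o['orientation']);e=RM.inv().apply(o['ee_pos']-R.apply([0,0,18.7])-O)-[32,0,75]
print('a',np.arctan2(e[2],-e[0])-np.arctan2(6.5,70),np.hypot(e[0],e[2]),e,'tcp mount',RM.inv().apply(o['ee_pos']-O).round(2))
E
python3 st.py
```

```text
[489.12  66.5   67.07] [490.09  66.79  69.59] [-0.57 -6.12  8.49] mount F [-2.26 -5.71  8.49] 8.2833 q [0.06 0.43 2.26 0.91 0.11 0.45]
a 0.07831148926926294 69.60889252915537 [-6.85948005e+01  6.63723573e-04  1.18385500e+01] tcp mount [-2.938e+01  1.000e-02  6.959e+01]
```

Run:
```python
from h import *
cur=load()
deltas(cur,[pose(grasp(.078,t),t) for t in(-.34,-.28,-.22,-.16,-.1)],1)
```

```text
[[[0.3, 0.0, -2.3], [0.0, -0.06, 0.0]], [[-0.8, 0.0, -2.4], [0.0, -0.12, 0.0]], [[-2.0, 0.0, -2.6], [0.0, -0.18, 0.0]], [[-3.0, 0.0, -2.8], [0.0, -0.24, 0.0]], [[-4.1, 0.0, -3.1], [0.0, -0.3, 0.0]]]
```

Request:
{"op": "servo_tool", "data": {"deltas": [[[0.3,0.0,-2.3],[0.0,-0.06,0.0]],[[-0.8,0.0,-2.4],[0.0,-0.12,0.0]],[[-2.0,0.0,-2.6],[0.0,-0.18,0.0]],[[-3.0,0.0,-2.8],[0.0,-0.24,0.0]],[[-4.1,0.0,-3.1],[0.0,-0.3,0.0]]]}}

```text
t: 8.7
ee_pos: [485.9, 63.5, 71.1]
orientation: [-3.097, -0.43, -0.152]
ft_force: [4.5, 65.8, -21.4]
width: 27.7
grasp_force: 30.1
```

Request:
{"op": "servo_tool", "data": {"deltas": [[[0,0,0],[0,0,0]],[[0,0,0],[0,0,0]]]}}

```text
t: 8.87
ee_pos: [485.9, 65.5, 70.6]
orientation: [-3.093, -0.443, -0.151]
ft_force: [2.2, -1.6, 4.9]
width: 25.9
grasp_force: 30.0
```

```bash
python3 st.py; python3 -c "
from h import *
print(load()[1].as_rotvec())"
```

```text
[484.33  65.1   68.33] [485.94  65.49  70.62] [ 2.2  -1.58  4.95] mount F [ 1.68 -2.13  4.95] 8.8667 q [0.1  0.45 2.08 0.03 0.52 1.36]
a 0.11503687888188281 69.02827365701904 [-67.54572063  -0.06852924  14.22948309] tcp mount [-33.73  -0.08  70.62]
[-3.09198245 -0.4412666  -0.15434192]
```

Run:
```python
from h import *
from workcell import ctrl,get_image
o=ctrl.get_obs();save((o['ee_pos'],Ro.from_rotvec(o['orientation'])))
p=get_image('side')
W=cloud(p);M=RM.inv().apply((W-O).reshape(-1,3)).reshape(W.shape)
k=(abs(M[...,1]-2)<16)&(abs(M[...,0])<70)&(M[...,2]>30)&(M[...,2]<140)
m=M[k];m=m[np.argsort(m[:,0])];print(m[::max(1,len(m)//70)].round(0).astype(int).tolist())
cv2.imwrite('pics/3.png',cv2.resize(p['frame'][165:235,180:270],(770,599),interpolation=cv2.INTER_CUBIC))
```

```text
[[-70, 14, 100], [-68, 11, 91], [-68, 0, 95], [-67, 9, 79], [-67, 7, 97], [-66, -4, 96], [-65, 13, 77], [-65, 12, 91], [-65, 12, 86], [-65, 2, 96], [-65, 12, 81], [-64, 11, 95], [-62, 5, 93], [-61, 13, 85], [-61, 12, 90], [-60, 10, 77], [-60, 9, 96], [-60, -2, 91], [-57, 3, 85], [-53, 12, 81], [-53, -8, 83], [-52, 0, 69], [-52, 0, 64], [-51, -4, 81], [-51, 6, 80], [-51, 7, 70], [-50, 14, 93], [-50, 13, 81], [-49, 12, 86], [-49, -8, 87], [-49, 1, 85], [-49, -9, 81], [-49, 0, 89], [-48, 1, 59], [-48, -2, 92], [-46, -4, 38], [-46, 16, 31], [-45, 15, 40], [-45, 3, 60], [-45, 14, 34], [-45, 3, 39], [-45, 12, 53], [-45, 2, 64], [-45, 2, 53], [-44, 11, 57], [-44, 11, 47], [-44, 11, 42], [-44, 0, 41], [-44, -2, 80], [-44, -10, 37], [-43, -1, 44], [-43, 8, 58], [-43, -4, 83], [-43, -12, 40], [-43, 16, 61], [-42, 17, 31], [-42, -7, 86], [-42, 5, 61], [-42, 15, 54], [-42, 16, 39], [-41, 13, 42], [-39, -2, 58], [-39, 16, 75], [-38, 14, 58], [-38, 15, 53], [-38, 15, 48], [-37, 13, 35], [-36, 11, 39], [-34, 17, 38], [-34, 14, 62], [-34, 14, 56], [-33, 14, 40], [-32, 11, 42], [-31, 9, 45], [-30, 16
[... 152 characters left out ...]
45], [-21, 14, 30], [-21, 10, 58], [-19, 10, 32], [-18, 6, 43], [-18, 13, 60], [-17, 14, 40], [-16, 17, 79], [-16, 17, 73], [-16, 11, 31], [-16, 16, 68], [-15, 9, 40], [-15, 17, 58], [-15, -2, 39], [-14, 14, 60], [-14, 16, 36], [-14, 5, 41], [-13, 3, 43], [-13, 12, 42], [-10, 15, 38], [-10, 15, 33], [-9, 4, 38], [-9, 12, 51], [-9, 12, 46], [-9, 12, 40], [-6, 15, 36], [-5, 14, 40], [22, 16, 95], [25, 13, 76], [27, 17, 85], [27, 15, 93], [28, 15, 78], [28, 14, 86], [29, 14, 66], [29, 13, 69], [31, 15, 81], [32, 17, 62], [33, 13, 74], [33, 11, 82], [33, 13, 64], [33, 1, 83], [34, 9, 86], [35, 17, 77], [36, 4, 85], [36, 7, 62], [37, -6, 80], [37, 12, 82], [37, 7, 46], [38, 11, 75], [41, 11, 75]]
```

View pics/3.png

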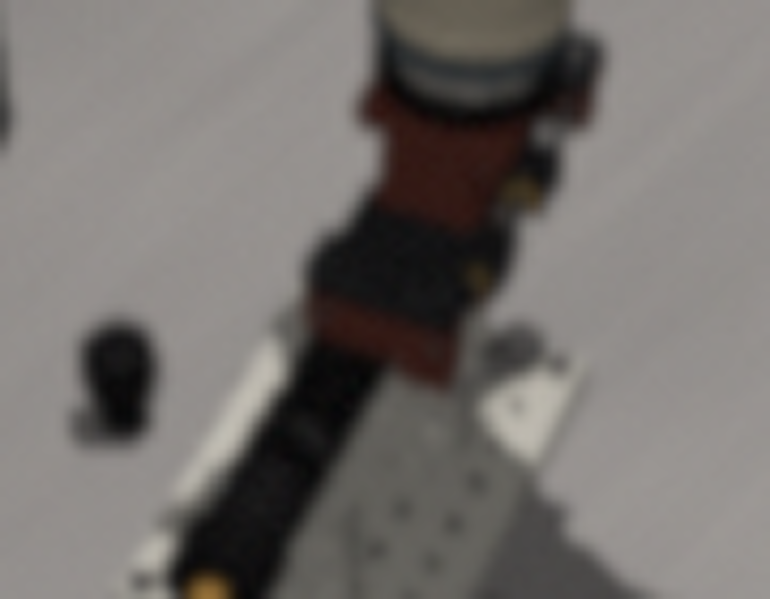

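The gripper hides the cap. The depth points on the ear (x about -48, z 86–92) suggest the cap is nearly resting. I'll lower it in small steps and watch the force.

Request:
{"op": "servo_tool", "data": {"deltas": [[[0,0,0.5],[0,0,0]],[[0,0,1.0],[0,0,0]],[[0,0,1.0],[0,0,0]]]}}

```text
t: 9.17
ee_pos: [485.9, 65.5, 69.8]
orientation: [-3.092, -0.441, -0.155]
ft_force: [3.5, 0.7, 8.1]
width: 25.8
grasp_force: 30.0
```

Request:
{"op": "servo_tool", "data": {"deltas": [[[0,0,0.5],[0,0,0]],[[0,0,1.0],[0,0,0]],[[0,0,1.0],[0,0,0]]]}}

```text
t: 9.42
ee_pos: [485.8, 65.4, 68.9]
orientation: [-3.092, -0.442, -0.155]
ft_force: [1.2, -0.4, 11.5]
width: 26.1
grasp_force: 30.0
```

Request:
{"op": "servo_tool", "data": {"deltas": [[[0,0,0.5],[0,0,0]],[[0,0,1.0],[0,0,0]],[[0,0,1.0],[0,0,0]]]}}

```text
t: 9.67
ee_pos: [485.7, 65.4, 68.1]
orientation: [-3.092, -0.442, -0.154]
ft_force: [0.7, -1.3, 12.9]
width: 25.9
grasp_force: 30.0
```

Request:
{"op": "servo_tool", "data": {"deltas": [[[0,0,0.5],[0,0,0]],[[0,0,1.0],[0,0,0]],[[0,0,1.0],[0,0,0]]]}}

```text
t: 9.92
ee_pos: [485.6, 65.4, 67.2]
orientation: [-3.092, -0.442, -0.154]
ft_force: [-1.1, -1.3, 15.6]
width: 25.8
grasp_force: 30.0
```

```bash
python3 st.py;python3 - <<'E'
from h import *
from workcell import get_image
for n in('side','side'):
  p=get_image(n)
  W=cloud(p);M=RM.inv().apply((W-O).reshape(-1,3)).reshape(W.shape)
  k=(abs(M[...,1])<13)&(M[...,0]<-32)&(M[...,0]>-58)&(M[...,2]>76)&(M[...,2]<120)
  m=np.c_[M[k],p['frame'][k].mean(-1)];m=m[np.argsort(m[:,0])];print(m.round(0).astype(int).tolist())
E
```

```text
[485.94  65.49  70.62] [485.63  65.42  67.16] [-1.08 -1.26 15.61] mount F [-1.39 -0.91 15.61] 9.9167 q [0.1  0.46 2.08 0.04 0.51 1.35]
a 0.06472395353160897 68.75357623162003 [-67.90456598  -0.07029155  10.77145134] tcp mount [-3.405e+01 -6.000e-02  6.716e+01]
[[-58, 4, 91, 67], [-52, 0, 80, 78], [-52, -12, 79, 85], [-50, -6, 79, 82], [-49, -8, 87, 95], [-48, -12, 78, 89], [-47, 6, 79, 74], [-47, -4, 85, 84], [-46, 4, 82, 71], [-46, -6, 77, 85], [-45, -10, 84, 78], [-44, -12, 86, 66]]
[[-57, -7, 85, 77], [-57, 1, 88, 67], [-51, -13, 78, 85], [-51, -4, 76, 79], [-51, -4, 81, 81], [-50, 4, 78, 84], [-50, -7, 88, 95], [-48, -1, 89, 84], [-48, 9, 83, 73], [-48, -1, 82, 84], [-48, -11, 78, 89], [-48, -1, 77, 83], [-47, 6, 84, 72], [-46, -7, 87, 79], [-45, -9, 90, 65], [-45, 0, 83, 68]]
```

Request:
{"op": "servo_tool", "data": {"deltas": [[[0,0,-0.6],[0,0,0]],[[0,0,-1.2],[0,0,0]],[[0,0,-1.8],[0,0,0]],[[0,0,-2.4],[0,0,0]],[[0,0,-2.4],[0,0,0]]]}}

```text
t: 10.43
ee_pos: [485.7, 65.4, 68.4]
orientation: [-3.092, -0.442, -0.153]
ft_force: [6.7, -0.6, -0.7]
width: 25.9
grasp_force: 30.0
```

Request:
{"op": "servo_tool", "data": {"deltas": [[[0,0,0],[0,0,0]],[[0,0,0],[0,0,0]],[[0,0,0],[0,0,0]]], "grip": 0.3}}

```text
t: 10.68
ee_pos: [483.1, 65.6, 67.5]
orientation: [-3.091, -0.442, -0.145]
ft_force: [-0.6, 0.4, -0.0]
width: 31.0
grasp_force: 0.0
```

Request:
{"op": "servo_tool", "data": {"deltas": [[[0,0,0],[0,0,0]],[[0,0,0],[0,0,0]],[[0,0,0],[0,0,0]]], "grip": 0.0}}

```text
t: 10.93
ee_pos: [484.2, 65.8, 67.8]
orientation: [-3.091, -0.442, -0.148]
ft_force: [-0.0, -0.3, -0.1]
width: 43.2
grasp_force: 0.0
```

```bash
python3 st.py;python3 - <<'E'
from h import *
from workcell import get_image
for n in('side','side'):
  p=get_image(n)
  W=cloud(p);M=RM.inv().apply((W-O).reshape(-1,3)).reshape(W.shape)
  k=(abs(M[...,1])<13)&(M[...,0]<-32)&(M[...,0]>-58)&(M[...,2]>76)&(M[...,2]<120)
  m=np.c_[M[k],p['frame'][k].mean(-1)];m=m[np.argsort(m[:,0])];print(m.round(0).astype(int).tolist())
E
```

```text
[485.94  65.49  70.62] [484.23  65.83  67.78] [-0.02 -0.27 -0.06] mount F [-0.09 -0.25 -0.06] 10.9333 q [0.1  0.45 2.08 0.04 0.51 1.35]
a 0.07095080419188364 70.00133513030845 [-69.06728744   0.67281836  11.39722448] tcp mount [-35.28   0.72  67.78]
[[-55, -2, 89, 72], [-55, 6, 77, 75], [-52, 10, 80, 78], [-52, 10, 84, 78], [-52, -2, 89, 80], [-50, -6, 89, 78], [-47, -3, 86, 77], [-47, -5, 89, 72], [-47, -4, 79, 76]]
[[-58, 3, 90, 60], [-52, 0, 86, 73], [-52, 11, 80, 78], [-52, -10, 81, 72], [-52, -1, 89, 81], [-52, 8, 83, 79], [-49, 11, 89, 66], [-49, 11, 79, 71], [-48, -1, 88, 78], [-48, -3, 92, 71], [-48, -2, 82, 77]]
```

Run:
```python
from h import *
from workcell import ctrl
o=ctrl.get_obs();c=(o['ee_pos'],Ro.from_rotvec(o['orientation']))
u=(c[0]+c[1].apply([0,0,-100.]),c[1])
deltas(c,line(c,u,5));u=load()
v=pose([-115,0,168],0);deltas(u,line(u,v,5));v=load()
deltas(v,line(v,pose([-115,0,76],0),5))
```

```text
[[[0.0, 0.0, -20.0], [0.0, 0.0, 0.0]], [[0.0, 0.0, -40.0], [0.0, 0.0, 0.0]], [[0.0, 0.0, -60.0], [0.0, 0.0, 0.0]], [[0.0, 0.0, -80.0], [0.0, 0.0, 0.0]], [[0.0, 0.0, -100.0], [0.0, 0.0, 0.0]]]
[[[-14.0, 0.1, -1.5], [-0.001, -0.019, 0.0]], [[-28.0, 0.1, -2.9], [-0.001, -0.039, 0.0]], [[-42.0, 0.2, -4.4], [-0.002, -0.058, 0.0]], [[-55.9, 0.3, -5.9], [-0.002, -0.077, 0.001]], [[-69.9, 0.4, -7.4], [-0.003, -0.096, 0.001]]]
[[[0.0, 0.0, 18.4], [0.0, 0.0, 0.0]], [[0.0, 0.0, 36.8], [0.0, 0.0, 0.0]], [[0.0, -0.1, 55.2], [0.0, 0.0, 0.0]], [[0.0, -0.1, 73.6], [0.0, 0.0, 0.0]], [[0.0, -0.1, 92.0], [0.0, 0.0, 0.0]]]
```

Request:
{"op": "servo_tool", "data": {"deltas": [[[0.0,0.0,-10.0],[0.0,0.0,0.0]],[[0.0,0.0,-30.0],[0.0,0.0,0.0]],[[0.0,0.0,-50.0],[0.0,0.0,0.0]],[[0.0,0.0,-75.0],[0.0,0.0,0.0]],[[0.0,0.0,-100.0],[0.0,0.0,0.0]]]}}

```text
t: 11.45
ee_pos: [474.8, 62.8, 168.8]
orientation: [-3.09, -0.442, -0.148]
ft_force: [-0.3, -0.7, -0.1]
width: 43.8
grasp_force: 0.0
```

Request:
{"op": "servo_tool", "data": {"deltas": [[[-14.0,0.1,-1.5],[-0.001,-0.019,0.0]],[[-28.0,0.1,-2.9],[-0.001,-0.039,0.0]],[[-42.0,0.2,-4.4],[-0.002,-0.058,0.0]],[[-55.9,0.3,-5.9],[-0.002,-0.077,0.001]],[[-69.9,0.4,-7.4],[-0.003,-0.096,0.001]]], "grip": 1}}

```text
t: 11.87
ee_pos: [405.7, 42.3, 167.2]
orientation: [3.11, 0.443, -0.005]
ft_force: [-0.4, 0.4, -0.5]
width: 14.2
grasp_force: 0.0
```

```bash
python3 st.py;python3 - <<'E'
from h import *
from workcell import get_image
for n in('side','top'):
  p=get_image(n)
  W=cloud(p);M=RM.inv().apply((W-O).reshape(-1,3)).reshape(W.shape)
  k=(abs(M[...,1])<14)&(M[...,0]<-22)&(M[...,0]>-95)&(M[...,2]>72)&(M[...,2]<125)
  m=np.c_[M[k],p['frame'][k].mean(-1)];m=m[np.argsort(m[:,0])];print(n,m.round(0).astype(int).tolist())
  k=(abs(M[...,1])<10)&(abs(M[...,0])<14)&(M[...,2]>85)&(M[...,2]<130)
  print('crown',np.percentile(M[k],[5,50,90],0) if k.any() else 0)
  cv2.imwrite(f'pics/4{n}.png',cv2.resize(p['frame'][165:235,185:275] if n=='side' else p['frame'][140:200,195:272],(770,599),interpolation=cv2.INTER_CUBIC))
E
```

```text
[407.93  42.86  76.03] [405.74  42.34 167.25] [-0.42  0.4  -0.54] mount F [-0.29  0.5  -0.54] 11.8667 q [ 0.08  0.19  2.13 -0.    0.82  1.36]
a 0.5470030539675335 185.87793805921348 [-1.49136886e+02  1.26767884e-01  1.10945019e+02] tcp mount [-1.1720e+02  1.3000e-01  1.6725e+02]
side [[-79, 10, 89, 78], [-79, -1, 89, 94], [-79, -1, 83, 84], [-77, 5, 88, 73], [-77, -5, 89, 103], [-77, 2, 101, 89], [-77, 13, 91, 70], [-76, 2, 90, 74], [-76, 0, 93, 78], [-75, 8, 91, 66], [-74, 6, 98, 72], [-73, 14, 95, 62], [-72, 2, 74, 84], [-72, 10, 81, 77], [-71, -3, 94, 78], [-71, 7, 93, 66], [-70, -6, 96, 97], [-69, 3, 94, 70], [-69, 2, 97, 74], [-69, 12, 97, 59], [-68, 10, 80, 74], [-68, -1, 99, 90], [-66, 6, 95, 62], [-66, 5, 84, 63], [-65, 13, 86, 66], [-65, 13, 81, 74], [-65, 11, 100, 58], [-64, 10, 93, 57], [-64, 10, 73, 85], [-63, -2, 92, 72], [-62, 13, 96, 64], [-60, 10, 82, 69], [-60, 9, 86, 67], [-59, -2, 91, 76], [-58, 6, 73, 77], [-57, 2, 89, 68], [-55, 6, 77, 77], [-53, -7, 84, 85], [-53, 10, 85, 89], [-52, -1, 90, 96], [-52, 9, 78, 85], [-50, 13, 87, 96], [-50, 13, 82, 91], [-50, -7, 8
[... 625 characters left out ...]
 87, 93], [-30, 13, 85, 91], [-30, -7, 91, 101], [-30, 3, 85, 91], [-29, 11, 73, 92], [-29, 0, 87, 91], [-29, 9, 91, 92], [-29, -1, 92, 95], [-29, 8, 95, 96], [-29, 10, 76, 93], [-28, -14, 90, 113], [-27, 13, 94, 93], [-26, 13, 73, 97], [-26, 11, 87, 92], [-26, 11, 81, 94], [-25, -10, 92, 101], [-25, -1, 90, 98], [-24, -12, 85, 99], [-23, -6, 95, 94], [-23, -6, 90, 97], [-23, 13, 83, 91], [-22, 2, 92, 96], [-22, 2, 88, 96]]
crown [[-12.60345663  -6.08393482  89.11279232]
 [ -2.21927252   5.62280281 108.19265149]
 [  9.13829437   9.22143245 115.45637869]]
top []
crown [[ -7.29550825  -9.36167314 101.94649348]
 [  1.14210153  -0.37495491 109.98881776]
 [ 10.09889421   7.56693893 115.43914951]]
```

View pics/4side.png

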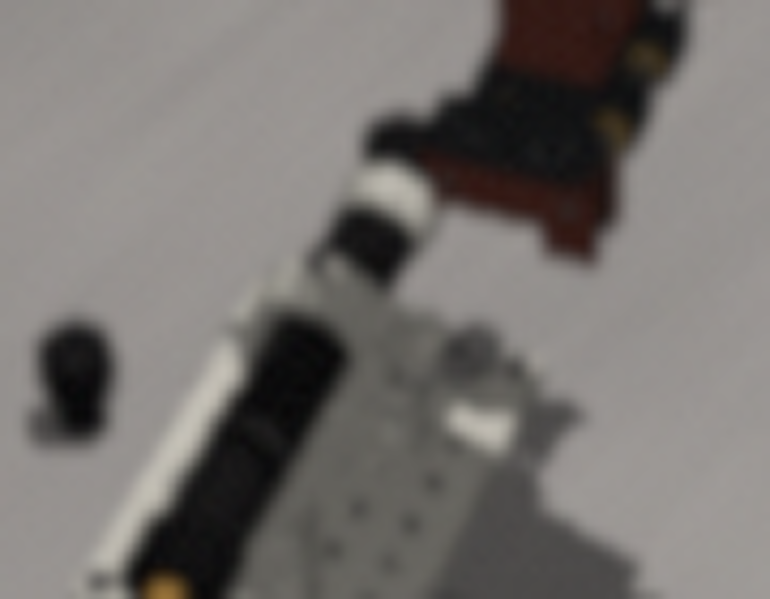

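The cap now lies shut over the tube. The nut is at crop (470,352), which puts b at about 0.67. I'll go down beside it.

Request:
{"op": "servo_tool", "data": {"deltas": [[[0,0,18],[0,0,0]],[[0,0,37],[0,0,0]],[[0,0,55],[0,0,0]],[[0,0,74],[0,0,0]],[[0,0,92],[0,0,0]]]}}

```text
t: 12.38
ee_pos: [408.3, 42.8, 74.9]
orientation: [3.11, 0.443, 0.001]
ft_force: [-0.3, 0.6, -0.8]
width: 0.5
grasp_force: 0.0
```

Request:
{"op": "servo_tool", "data": {"deltas": [[[0,0,0],[0,0,0]],[[3,0,0],[0,0,0]],[[6,0,0],[0,0,0]],[[9,0,0],[0,0,0]],[[12,0,0],[0,0,0]]]}}

```text
t: 12.8
ee_pos: [421.0, 46.3, 77.0]
orientation: [3.11, 0.444, 0.005]
ft_force: [0.2, 0.4, 0.7]
width: 0.2
grasp_force: 0.0
```

```bash
python3 st.py
```

```text
[407.93  42.86  76.03] [420.95  46.33  77.04] [0.22 0.45 0.71] mount F [0.34 0.37 0.71] 12.8 q [ 0.08  0.39  2.16 -0.    0.59  1.37]
a 0.06152960086136926 135.13399131643257 [-133.53222295   -0.27624727   20.744663  ] tcp mount [-101.48   -0.29   77.04]
```

```bash
cat > arc.py <<'E'
import sys;from h import *
# arc.py phi0 phi1 n : corner arc; TCP = pin + 57(-sin,cos) + (-10,-12)
f0,f1,n=float(sys.argv[1]),float(sys.argv[2]),int(sys.argv[3])
P=lambda f:pose([-40-57*np.sin(f)-10,0,50+57*np.cos(f)-12],0)
deltas(load(),[P(f0+(f1-f0)*k/n) for k in range(1,n+1)])
E
python3 - <<'E'
from h import *
save(pose([-103,0,76],0));c=load();deltas(c,line(c,pose([-93,0,75.4],0),5))
E
python3 arc.py .855 .7 10
```

```text
[[[2.0, 0.0, 0.1], [0.0, 0.0, 0.0]], [[4.0, 0.0, 0.2], [0.0, 0.0, 0.0]], [[6.0, 0.0, 0.4], [0.0, 0.0, 0.0]], [[8.0, 0.0, 0.5], [0.0, 0.0, 0.0]], [[10.0, 0.0, 0.6], [0.0, 0.0, 0.0]]]
[[[0.6, 0.0, -0.7], [0.0, 0.0, 0.0]], [[1.2, 0.0, -1.3], [0.0, 0.0, 0.0]], [[1.8, 0.0, -2.0], [0.0, 0.0, 0.0]], [[2.4, 0.0, -2.6], [0.0, 0.0, 0.0]], [[3.0, 0.0, -3.2], [0.0, 0.0, 0.0]]]
[[[0.6, 0.0, -0.6], [0.0, 0.0, 0.0]], [[1.3, 0.0, -1.2], [0.0, 0.0, 0.0]], [[1.9, 0.0, -1.8], [0.0, 0.0, 0.0]], [[2.6, 0.0, -2.4], [0.0, 0.0, 0.0]], [[3.3, 0.0, -3.0], [0.0, 0.0, 0.0]]]
```

Request:
{"op": "servo_tool", "data": {"deltas": [[[2.0,0.0,0.1],[0.0,0.0,0.0]],[[4.0,0.0,0.2],[0.0,0.0,0.0]],[[6.0,0.0,0.4],[0.0,0.0,0.0]],[[8.0,0.0,0.5],[0.0,0.0,0.0]],[[10.0,0.0,0.6],[0.0,0.0,0.0]]]}}

```text
t: 13.22
ee_pos: [429.3, 49.0, 75.5]
orientation: [3.11, 0.444, 0.001]
ft_force: [-2.6, -0.5, 1.5]
width: 0.1
grasp_force: 1.3
```

Request:
{"op": "servo_tool", "data": {"deltas": [[[0.6,0.0,-0.7],[0.0,0.0,0.0]],[[1.2,0.0,-1.3],[0.0,0.0,0.0]],[[1.8,0.0,-2.0],[0.0,0.0,0.0]],[[2.4,0.0,-2.6],[0.0,0.0,0.0]],[[3.0,0.0,-3.2],[0.0,0.0,0.0]]]}}

```text
t: 13.63
ee_pos: [431.9, 49.7, 78.7]
orientation: [3.11, 0.444, 0.0]
ft_force: [-2.2, -0.2, 0.1]
width: 0.6
grasp_force: 0.9
```

Request:
{"op": "servo_tool", "data": {"deltas": [[[0.6,0.0,-0.6],[0.0,0.0,0.0]],[[1.3,0.0,-1.2],[0.0,0.0,0.0]],[[1.9,0.0,-1.8],[0.0,0.0,0.0]],[[2.6,0.0,-2.4],[0.0,0.0,0.0]],[[3.3,0.0,-3.0],[0.0,0.0,0.0]]]}}

```text
t: 14.05
ee_pos: [435.3, 50.7, 81.8]
orientation: [3.11, 0.444, 0.001]
ft_force: [-2.7, -0.6, 0.7]
width: 0.8
grasp_force: 1.3
```

```bash
python3 st.py
```

```text
[435.06  50.75  81.6 ] [435.25  50.72  81.77] [-2.72 -0.58  0.73] mount F [-2.78  0.21  0.73] 14.05 q [ 0.09  0.4   2.12 -0.    0.62  1.38]
a 0.11905339368833977 121.2368752951039 [-1.18531677e+02 -7.21004586e-02  2.54680486e+01] tcp mount [-8.652e+01 -8.000e-02  8.177e+01]
```

```bash
python3 arc.py .7 .58 10;python3 arc.py .58 .46 10
```

```text
[[[0.5, 0.0, -0.4], [0.0, 0.0, 0.0]], [[1.0, 0.0, -0.9], [0.0, 0.0, 0.0]], [[1.6, 0.0, -1.3], [0.0, 0.0, 0.0]], [[2.1, 0.0, -1.7], [0.0, 0.0, 0.0]], [[2.7, 0.0, -2.1], [0.0, 0.0, 0.0]]]
[[[0.5, 0.0, -0.4], [0.0, 0.0, 0.0]], [[1.1, 0.0, -0.8], [0.0, 0.0, 0.0]], [[1.6, 0.0, -1.2], [0.0, 0.0, 0.0]], [[2.2, 0.0, -1.6], [0.0, 0.0, 0.0]], [[2.8, 0.0, -2.0], [0.0, 0.0, 0.0]]]
[[[0.5, 0.0, -0.3], [0.0, 0.0, 0.0]], [[1.1, 0.0, -0.7], [0.0, 0.0, 0.0]], [[1.7, 0.0, -1.1], [0.0, 0.0, 0.0]], [[2.3, 0.0, -1.4], [0.0, 0.0, 0.0]], [[2.9, 0.0, -1.8], [0.0, 0.0, 0.0]]]
[[[0.6, 0.0, -0.3], [0.0, 0.0, 0.0]], [[1.2, 0.0, -0.6], [0.0, 0.0, 0.0]], [[1.8, 0.0, -1.0], [0.0, 0.0, 0.0]], [[2.4, 0.0, -1.3], [0.0, 0.0, 0.0]], [[3.0, 0.0, -1.6], [0.0, 0.0, 0.0]]]
```

Request:
{"op": "servo_tool", "data": {"deltas": [[[0.5,0.0,-0.4],[0.0,0.0,0.0]],[[1.0,0.0,-0.9],[0.0,0.0,0.0]],[[1.6,0.0,-1.3],[0.0,0.0,0.0]],[[2.1,0.0,-1.7],[0.0,0.0,0.0]],[[2.7,0.0,-2.1],[0.0,0.0,0.0]]]}}

```text
t: 14.47
ee_pos: [437.7, 51.4, 83.8]
orientation: [3.11, 0.444, 0.0]
ft_force: [-2.9, -2.0, 1.6]
width: 0.5
grasp_force: 1.6
```

Request:
{"op": "servo_tool", "data": {"deltas": [[[0.5,0.0,-0.4],[0.0,0.0,0.0]],[[1.1,0.0,-0.8],[0.0,0.0,0.0]],[[1.6,0.0,-1.2],[0.0,0.0,0.0]],[[2.2,0.0,-1.6],[0.0,0.0,0.0]],[[2.8,0.0,-2.0],[0.0,0.0,0.0]]]}}

```text
t: 14.88
ee_pos: [440.0, 52.1, 85.6]
orientation: [3.11, 0.444, -0.001]
ft_force: [-4.2, -2.1, 0.7]
width: 0.4
grasp_force: 2.6
```

Request:
{"op": "servo_tool", "data": {"deltas": [[[0.5,0.0,-0.3],[0.0,0.0,0.0]],[[1.1,0.0,-0.7],[0.0,0.0,0.0]],[[1.7,0.0,-1.1],[0.0,0.0,0.0]],[[2.3,0.0,-1.4],[0.0,0.0,0.0]],[[2.9,0.0,-1.8],[0.0,0.0,0.0]]]}}

```text
t: 15.3
ee_pos: [441.7, 52.7, 87.0]
orientation: [3.11, 0.444, -0.004]
ft_force: [-7.2, -2.5, -2.1]
width: 0.2
grasp_force: 3.6
```

```bash
python3 st.py
```

```text
[446.01  53.94  89.1 ] [441.71  52.74  87.05] [-7.18 -2.51 -2.13] mount F [-7.6  -0.4  -2.13] 15.3 q [ 0.09  0.4   2.1  -0.    0.64  1.38]
a 0.17599938892279693 115.85774214859076 [-1.11703751e+02  4.75786768e-02  3.07455441e+01] tcp mount [-7.976e+01  5.000e-02  8.705e+01]
```

Request:
{"op": "servo_tool", "data": {"deltas": [[[0.5,0.0,0.0],[0.0,0.0,0.0]],[[1.0,0.0,-0.1],[0.0,0.0,0.0]],[[1.6,0.0,-0.3],[0.0,0.0,0.0]],[[2.2,0.0,-0.6],[0.0,0.0,0.0]],[[2.8,0.0,-0.9],[0.0,0.0,0.0]]]}}

```text
t: 15.72
ee_pos: [442.8, 53.2, 87.6]
orientation: [3.109, 0.444, -0.01]
ft_force: [-8.9, -5.9, -0.9]
width: 0.6
grasp_force: 5.5
```

```bash
python3 st.py
```

```text
[446.01  53.94  89.1 ] [442.79  53.19  87.57] [-8.88 -5.93 -0.85] mount F [-10.19  -3.21  -0.85] 15.7167 q [ 0.09  0.4   2.1  -0.    0.65  1.38]
a 0.1832015337433116 114.82133872500184 [-110.48218451    0.17957687   31.2670231 ] tcp mount [-78.6    0.18  87.57]
```

Request:
{"op": "servo_tool", "data": {"deltas": [[[0.5,0.0,-0.2],[0.0,0.0,0.0]],[[1.0,0.0,-0.4],[0.0,0.0,0.0]],[[1.5,0.0,-0.6],[0.0,0.0,0.0]],[[1.5,0.0,-0.6],[0.0,0.0,0.0]]]}}

```text
t: 16.05
ee_pos: [443.5, 53.4, 88.0]
orientation: [3.109, 0.444, -0.012]
ft_force: [-9.8, -7.0, -0.4]
width: 0.4
grasp_force: 6.2
```

```bash
python3 st.py
```

```text
[446.01  53.94  89.1 ] [443.46  53.41  87.98] [-9.83 -7.04 -0.37] mount F [-11.41  -4.01  -0.37] 16.05 q [ 0.09  0.4   2.1  -0.    0.65  1.38]
a 0.18839567870529866 114.22644709893785 [-109.74672819    0.20252028   31.67549317] tcp mount [-77.89   0.21  87.98]
```

Request:
{"op": "servo_tool", "data": {"deltas": [[[0.5,0.0,-0.2],[0.0,0.0,0.0]],[[1.0,0.0,-0.4],[0.0,0.0,0.0]],[[1.5,0.0,-0.6],[0.0,0.0,0.0]],[[1.5,0.0,-0.6],[0.0,0.0,0.0]]]}}

```text
t: 16.38
ee_pos: [444.1, 53.6, 88.4]
orientation: [3.109, 0.444, -0.015]
ft_force: [-13.2, -7.2, 0.0]
width: 0.5
grasp_force: 7.0
```

Request:
{"op": "servo_tool", "data": {"deltas": [[[0.5,0.0,-0.2],[0.0,0.0,0.0]],[[1.0,0.0,-0.4],[0.0,0.0,0.0]],[[1.0,0.0,-0.4],[0.0,0.0,0.0]]]}}

```text
t: 16.63
ee_pos: [444.6, 53.8, 88.6]
orientation: [3.109, 0.444, -0.016]
ft_force: [-13.7, -8.5, 1.2]
width: 0.6
grasp_force: 7.6
```

```bash
python3 st.py
```

```text
[446.01  53.94  89.1 ] [444.56  53.79  88.63] [-13.72  -8.53   1.23] mount F [-15.56  -4.36   1.23] 16.6333 q [ 0.09  0.4   2.09 -0.    0.66  1.38]
a 0.1968847168669216 113.25036406542858 [-108.53841098    0.25317912   32.32736153] tcp mount [-76.73   0.26  88.63]
```

Request:
{"op": "servo_tool", "data": {"deltas": [[[0.0,0.5,0.0],[0.0,0.0,0.0]],[[0.0,1.0,0.0],[0.0,0.0,0.0]],[[0.4,1.0,-0.3],[0.0,0.0,0.0]],[[0.4,1.0,-0.3],[0.0,0.0,0.0]]]}}

```text
t: 16.97
ee_pos: [446.0, 53.6, 89.2]
orientation: [3.11, 0.444, -0.013]
ft_force: [-12.2, -3.3, 3.6]
width: 0.4
grasp_force: 6.5
```

```bash
python3 st.py
```

```text
[446.01  53.94  89.1 ] [445.96  53.6   89.21] [-12.24  -3.3    3.61] mount F [-12.68   0.26   3.61] 16.9667 q [ 0.09  0.4   2.09 -0.    0.66  1.38]
a 0.2050375361382038 112.21862288027675 [-107.28486749   -0.33687147   32.90860873] tcp mount [-75.44  -0.31  89.21]
```

Request:
{"op": "servo_tool", "data": {"deltas": [[[0.2,0.0,-0.5],[0.0,0.0,0.0]],[[0.5,0.0,-1.0],[0.0,0.0,0.0]],[[0.8,0.0,-1.2],[0.0,0.0,0.0]],[[0.8,0.0,-1.2],[0.0,0.0,0.0]]]}}

```text
t: 17.3
ee_pos: [452.3, 54.6, 91.9]
orientation: [3.11, 0.444, 0.004]
ft_force: [-1.2, 1.2, -0.2]
width: 0.6
grasp_force: 0.9
```

```bash
python3 st.py
```

```text
[446.01  53.94  89.1 ] [452.27  54.56  91.89] [-1.15  1.21 -0.2 ] mount F [-0.77  1.48 -0.2 ] 17.3 q [ 0.09  0.4   2.08 -0.    0.66  1.38]
a 0.24573226764270456 107.23775420702377 [-101.15869252   -1.14117664   35.59290455] tcp mount [-69.12  -1.15  91.89]
```

Request:
{"op": "servo_tool", "data": {"deltas": [[[1.0,-0.3,-0.3],[0.0,0.0,0.0]],[[2.0,-0.6,-0.7],[0.0,0.0,0.0]],[[3.0,-0.8,-1.0],[0.0,0.0,0.0]],[[4.0,-0.8,-1.3],[0.0,0.0,0.0]],[[5.0,-0.8,-1.6],[0.0,0.0,0.0]]]}}

```text
t: 17.72
ee_pos: [456.4, 56.5, 93.4]
orientation: [3.11, 0.444, 0.002]
ft_force: [-0.7, -1.5, 0.5]
width: 0.5
grasp_force: 0.8
```

```bash
python3 st.py
```

```text
[446.01  53.94  89.1 ] [456.36  56.54  93.37] [-0.73 -1.48  0.46] mount F [-1.12 -1.22  0.46] 17.7167 q [ 0.1   0.4   2.07 -0.    0.67  1.39]
a 0.2736269458485862 103.51769515394335 [-96.6532399   -0.38580236  37.06837503] tcp mount [-64.63  -0.4   93.37]
```

Request:
{"op": "servo_tool", "data": {"deltas": [[[0.6,0.0,-0.1],[0.0,0.0,0.0]],[[1.2,0.0,-0.2],[0.0,0.0,0.0]],[[1.8,0.0,-0.3],[0.0,0.0,0.0]],[[2.4,0.0,-0.4],[0.0,0.0,0.0]],[[3.0,0.0,-0.5],[0.0,0.0,0.0]]]}}

```text
t: 18.13
ee_pos: [458.8, 57.4, 93.7]
orientation: [3.11, 0.444, 0.001]
ft_force: [-1.3, -0.7, 1.1]
width: 0.7
grasp_force: 0.8
```

Request:
{"op": "servo_tool", "data": {"deltas": [[[0.5,0.0,0.0],[0.0,0.0,0.0]],[[1.0,0.0,0.0],[0.0,0.0,0.0]],[[1.5,0.0,0.0],[0.0,0.0,0.0]]]}}

```text
t: 18.38
ee_pos: [460.6, 57.8, 93.8]
orientation: [3.11, 0.444, 0.002]
ft_force: [-0.7, 0.2, 1.3]
width: 0.3
grasp_force: 0.4
```

```bash
python3 st.py
```

```text
[446.01  53.94  89.1 ] [460.64  57.85  93.78] [-0.72  0.21  1.26] mount F [-0.64  0.4   1.26] 18.3833 q [ 0.1   0.4   2.06 -0.    0.67  1.39]
a 0.293613998829247 99.51298973933113 [-92.18335793  -0.32994164  37.48417863] tcp mount [-60.16  -0.34  93.78]
```

Small steps until the force builds.

Request:
{"op": "servo_tool", "data": {"deltas": [[[0.5,0.0,0.0],[0.0,0.0,0.0]],[[1.0,0.0,0.0],[0.0,0.0,0.0]],[[1.0,0.0,0.0],[0.0,0.0,0.0]]]}}

```text
t: 18.63
ee_pos: [461.0, 58.0, 93.7]
orientation: [3.11, 0.444, 0.0]
ft_force: [-1.2, -0.2, 1.0]
width: 0.4
grasp_force: 0.6
```

Request:
{"op": "servo_tool", "data": {"deltas": [[[0.5,0.0,0.0],[0.0,0.0,0.0]],[[1.0,0.0,0.0],[0.0,0.0,0.0]],[[1.0,0.0,0.0],[0.0,0.0,0.0]]]}}

```text
t: 18.88
ee_pos: [461.6, 58.2, 93.6]
orientation: [3.11, 0.444, -0.001]
ft_force: [-2.8, -1.2, 1.0]
width: 0.5
grasp_force: 1.5
```

Request:
{"op": "servo_tool", "data": {"deltas": [[[0.5,0.0,0.0],[0.0,0.0,0.0]],[[1.0,0.0,0.0],[0.0,0.0,0.0]],[[1.0,0.0,0.0],[0.0,0.0,0.0]]]}}

```text
t: 19.13
ee_pos: [461.9, 58.4, 93.5]
orientation: [3.11, 0.444, -0.003]
ft_force: [-4.8, -1.5, 3.0]
width: 0.4
grasp_force: 2.9
```

Request:
{"op": "servo_tool", "data": {"deltas": [[[0.5,0.0,0.0],[0.0,0.0,0.0]],[[1.0,0.0,0.0],[0.0,0.0,0.0]],[[1.5,0.0,0.0],[0.0,0.0,0.0]],[[1.5,0.0,0.0],[0.0,0.0,0.0]]]}}

```text
t: 19.47
ee_pos: [462.0, 58.6, 93.2]
orientation: [3.11, 0.444, -0.007]
ft_force: [-7.7, -4.5, 5.6]
width: 0.6
grasp_force: 4.6
```

Request:
{"op": "servo_tool", "data": {"deltas": [[[0.5,0.0,0.0],[0.0,0.0,0.0]],[[1.0,0.0,0.0],[0.0,0.0,0.0]],[[1.0,0.0,0.0],[0.0,0.0,0.0]]]}}

```text
t: 19.72
ee_pos: [462.1, 58.7, 93.0]
orientation: [3.11, 0.444, -0.01]
ft_force: [-10.7, -3.6, 5.9]
width: 0.3
grasp_force: 5.7
```

```bash
python3 st.py
```

```text
[446.01  53.94  89.1 ] [462.08  58.69  93.01] [-10.7   -3.57   5.89] mount F [-11.27  -0.44   5.89] 19.7167 q [ 0.1   0.41  2.05 -0.    0.68  1.39]
a 0.29303166786774215 97.58413319933588 [-9.04179611e+01  5.57678822e-02  3.67049773e+01] tcp mount [-5.854e+01  6.000e-02  9.301e+01]
```

Request:
{"op": "servo_tool", "data": {"deltas": [[[0.3,0.0,-0.5],[0.0,0.0,0.0]],[[0.6,0.0,-1.0],[0.0,0.0,0.0]],[[1.0,0.0,-1.5],[0.0,0.0,0.0]],[[1.0,0.0,-1.5],[0.0,0.0,0.0]]]}}

```text
t: 20.05
ee_pos: [462.1, 58.8, 93.7]
orientation: [3.11, 0.444, -0.013]
ft_force: [-10.1, -3.8, -2.6]
width: 0.6
grasp_force: 5.2
```

```bash
python3 st.py
```

```text
[446.01  53.94  89.1 ] [462.06  58.85  93.65] [-10.13  -3.8   -2.63] mount F [-10.78  -0.81  -2.63] 20.05 q [ 0.1   0.41  2.05 -0.    0.69  1.39]
a 0.2993802527669626 97.77493407562378 [-90.359446     0.20944473  37.35114794] tcp mount [-58.52   0.22  93.65]
```

Request:
{"op": "servo_tool", "data": {"deltas": [[[0.5,0.0,0.0],[0.0,0.0,0.0]],[[1.0,0.0,0.0],[0.0,0.0,0.0]],[[1.4,0.0,0.0],[0.0,0.0,0.0]],[[1.4,0.0,0.0],[0.0,0.0,0.0]]]}}

```text
t: 20.38
ee_pos: [462.2, 58.9, 93.6]
orientation: [3.109, 0.444, -0.017]
ft_force: [-12.8, -5.1, 2.6]
width: 0.2
grasp_force: 7.2
```

```bash
python3 st.py
```

```text
[446.01  53.94  89.1 ] [462.16  58.92  93.57] [-12.77  -5.11   2.61] mount F [-13.69  -1.33   2.61] 20.3833 q [ 0.1   0.41  2.05 -0.    0.69  1.39]
a 0.29928422902610885 97.588288577697 [-90.19053548   0.24939296  37.27118696] tcp mount [-58.4    0.27  93.57]
```

Request:
{"op": "servo_tool", "data": {"deltas": [[[0.3,0.0,-0.2],[0.0,0.0,0.0]],[[0.6,0.0,-0.4],[0.0,0.0,0.0]],[[0.6,0.0,-0.4],[0.0,0.0,0.0]],[[0.6,0.0,-0.4],[0.0,0.0,0.0]],[[0.6,0.0,-0.4],[0.0,0.0,0.0]]]}}

```text
t: 20.8
ee_pos: [462.2, 59.0, 93.7]
orientation: [3.109, 0.444, -0.019]
ft_force: [-12.2, -6.1, -0.8]
width: 0.3
grasp_force: 7.4
```

```bash
python3 st.py
```

```text
[446.01  53.94  89.1 ] [462.22  58.96  93.67] [-12.25  -6.11  -0.85] mount F [-13.47  -2.44  -0.85] 20.8 q [ 0.1   0.41  2.05 -0.    0.69  1.39]
a 0.300521071187753 97.54457357623781 [-90.10398746   0.26896298  37.36596417] tcp mount [-58.33   0.29  93.67]
```

Request:
{"op": "servo_tool", "data": {"deltas": [[[0.4,0.3,0.0],[0.0,0.0,0.0]],[[0.8,0.5,0.0],[0.0,0.0,0.0]],[[0.8,0.5,0.0],[0.0,0.0,0.0]],[[0.8,0.5,0.0],[0.0,0.0,0.0]],[[0.8,0.5,0.0],[0.0,0.0,0.0]]]}}

```text
t: 21.22
ee_pos: [462.3, 58.9, 93.6]
orientation: [3.11, 0.444, -0.021]
ft_force: [-15.8, -4.1, 1.9]
width: 0.8
grasp_force: 8.4
```

```bash
python3 st.py
```

```text
[446.01  53.94  89.1 ] [462.29  58.89  93.6 ] [-15.85  -4.12   1.89] mount F [-16.37   0.48   1.89] 21.2167 q [ 0.1   0.41  2.05 -0.    0.69  1.39]
a 0.300141334170014 97.44461869644988 [-90.02582523   0.16539851  37.29349145] tcp mount [-58.28   0.2   93.6 ]
```

Request:
{"op": "servo_tool", "data": {"deltas": [[[0,0,0],[0,0,0]],[[-2,0,0],[0,0,0]],[[-5,0,0],[0,0,0]],[[-10,0,0],[0,0,0]],[[-20,0,0],[0,0,0]]]}}

```text
t: 21.63
ee_pos: [451.8, 54.5, 96.0]
orientation: [3.11, 0.444, 0.007]
ft_force: [0.1, -0.0, 0.6]
width: 0.1
grasp_force: 0.0
```

Request:
{"op": "servo_tool", "data": {"deltas": [[[-15,0,0],[0,0,0]],[[-30,0,0],[0,0,0]],[[-30,0,-30],[0,0,0]],[[-30,0,-65],[0,0,0]],[[-30,0,-100],[0,0,0]]]}}

```text
t: 22.05
ee_pos: [420.5, 45.7, 196.7]
orientation: [3.11, 0.443, 0.001]
ft_force: [1.4, -0.0, -0.5]
width: 0.4
grasp_force: 0.0
```

```bash
python3 st.py;python3 - <<'E'
from h import *
from workcell import get_image
p=get_image('side')
W=cloud(p);M=RM.inv().apply((W-O).reshape(-1,3)).reshape(W.shape)
k=(abs(M[...,1]-3)<14)&(M[...,0]<-20)&(M[...,0]>-95)&(M[...,2]>72)&(M[...,2]<125)
m=np.c_[M[k],p['frame'][k].mean(-1)];m=m[np.argsort(m[:,0])];print(m.round(0).astype(int).tolist())
def pr(w):
    T=np.linalg.inv(p['pose']);c=T[:3,:3]@(RM.apply(w)+O)+T[:3,3];u=p['K']@c/c[2];return ((u[:2]-[185,165])*[770/90,599/70]).round(0)
for b in(-.02,.1,.2):print(b,'end',pr(np.array([-40-62*np.sin(b),0,50+62*np.cos(b)])),'nut',pr(np.array([-40-48*np.sin(b),0,50+48*np.cos(b)])))
cv2.imwrite('pics/5.png',cv2.resize(p['frame'][165:235,185:275],(770,599),interpolation=cv2.INTER_CUBIC))
E
```

```text
[446.01  53.94  89.1 ] [420.54  45.74 196.69] [ 1.38 -0.02 -0.47] mount F [ 1.32 -0.41 -0.47] 22.05 q [ 0.08  0.16  2.08 -0.    0.9   1.37]
a 0.7158952794383584 194.10596038766337 [-134.04832532   -0.73629306  140.38579108] tcp mount [-102.04   -0.74  196.69]
[[-53, -8, 78, 120], [-52, -11, 80, 123], [-51, 6, 76, 92], [-50, 5, 80, 90], [-50, -5, 80, 93], [-50, 13, 82, 90], [-49, -8, 82, 100], [-49, -9, 86, 108], [-49, 1, 90, 87], [-49, 10, 89, 94], [-49, 11, 74, 85], [-48, 8, 102, 66], [-48, 9, 82, 95], [-48, 8, 96, 77], [-48, -2, 82, 86], [-47, 16, 89, 93], [-47, 14, 112, 61], [-46, 3, 106, 78], [-46, -6, 93, 92], [-46, 3, 101, 67], [-46, -7, 87, 87], [-45, 11, 98, 68], [-45, 12, 79, 88], [-44, -1, 81, 88], [-44, 7, 99, 59], [-43, -6, 107, 108], [-43, 14, 100, 65], [-42, 3, 105, 70], [-42, -8, 100, 90], [-42, 12, 88, 84], [-42, 11, 92, 75], [-41, 10, 81, 88], [-40, 8, 99, 60], [-40, 5, 116, 85], [-39, 5, 101, 65], [-39, 4, 110, 76], [-39, -4, 77, 83], [-39, -6, 101, 78], [-39, 4, 105, 72], [-39, 14, 99, 63], [-39, 14, 89, 81], [-38, 12, 82, 85], [-38, 9, 114, 74], [-38, -9, 102, 92], [-38, 10, 105, 63], [-35, 5, 94, 59], [-35, 14, 82, 84], [-35, 13, 92, 76], [-34, 2, 102, 70], [-34, 11, 95, 70], [-33, 11, 84, 81], [-33, 9, 107, 68], [-33, 9, 98, 63], [-33, 9, 102, 63], [-33, -2, 108, 76], [-31, 3, 107, 72], [-31, 16, 72, 92], [-30, 11, 103, 72], [-30, 12, 89, 84], [-30, 11, 93, 84], [-30, 10, 107, 74], [-29, 11, 73, 92], [-29, 10, 77, 91], [-27, 3, 105, 77], [-27, -6, 101, 69], [-27, 13, 84, 92], [-26, 13, 73, 97], [-25, 11, 76, 95], [-25, 0, 87, 78], [-25, 9, 90, 93], [-24, 16, 95, 95], [-24, 6, 91, 91], [-22, 10, 95, 96], [-21, 11, 75, 93], [-21, 9, 78, 92], [-21, 9, 83, 95], [-21, -2, 88, 89], [-20, 6, 96, 96], [-20, 17, 80, 79]]
-0.02 end [405. 289.] nut [406. 313.]
0.1 end [421. 294.] nut [419. 317.]
0.2 end [435. 299.] nut [429. 321.]
```

View pics/5.png

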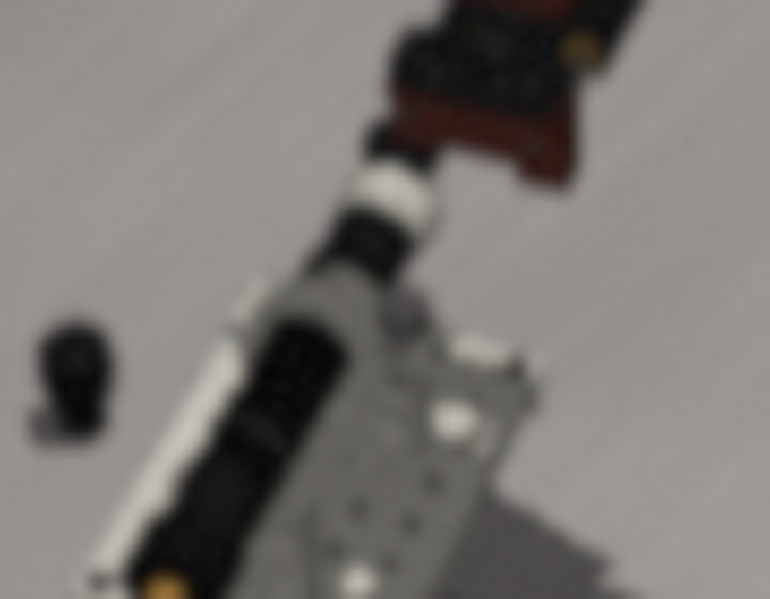

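The nut sits at crop (407,315), which matches the home position (b about 0). The finger came to a hard stop at 16 N, and the arm is now clear of everything.

```bash
python3 -c "
from workcell import close_job
print(close_job())"
```

```text
the job is handed in; nothing more can be done
None
```

The clamp is closed and the job is handed in: the cap was laid on the tube under control, and the bolt was swung over the lip and pressed with about 16 N (largest push reading 16.4 N) until it stopped hard. In the last picture the nut is at its home position; I couldn't see the washer itself. The arm then backed clear; while lowering the cap, a wrist jump near a joint limit briefly put about 66 N sideways on the gripped ear.

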